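Lay the lunch tray to its drawn layout and post the order card

TASK

Lay the lunch tray to match the drawing on it: put the red lunch box, and whichever of the fork, the snack packs (these lie in the caddy) and the tumbler are out today, flat or upright in the middle of their own outlines (same colour and shape, lined up with it, either way round); outlines of things that are not out stay empty. Only when the tray is complete, post the orange order card from its rest through the slot of the tally box, so that it is all the way inside, and leave the tray still complete. Do not shift the bowl, salt shaker or jam jar.

Things in the scene. Friction and masses are not known exactly. Their poses are not given: they have to be found in the camera images.
- tray: Fixed low wooden tray, 266 (its x) x 336 (its y) mm; floor surface 6 mm above the bench, rim 12 mm above the bench. Origin at the centre of its underside.
- mark_lunchbox: Red rectangle drawn on the tray, spot of the lunch box. Origin at its centre, on the tray floor (6 mm above the bench); its x axis runs along the long side. Like all the marks it is drawn 8 mm larger all round than its item and is only a drawing, without thickness.
- mark_fork: Narrow dark grey rectangle drawn on the tray, spot of the fork. Origin at its centre, x along its length.
- mark_tumbler: Pale blue circle drawn on the tray, spot of the tumbler. Origin at its centre.
- mark_crackers: Yellow rectangle drawn on the tray, spot of the yellow cracker carton. Origin at its centre, x along its length. The yellow, blue and green rectangles lie side by side, 87 mm apart, in changing order.
- mark_drink: Blue rectangle drawn on the tray, spot of the blue drink carton. Origin at its centre, x along its length.
- mark_tin: Green rectangle drawn on the tray, spot of the green tin. Origin at its centre, x along its length.
- caddy: Fixed plywood caddy, 284 (its x) x 216 (its y) mm, floor 5 mm thick, walls and dividers 5 mm thick and 40 mm high. Origin at the centre of its underside. On its +y side (towards the tray) a cutlery trough 274 x 76 mm inside; on its -y side a row along x of three compartments, each 88 (x) x 125 (y) mm inside.
- lunchbox_c (a point): Red lunch box with a clip-on lid, 114 (x) x 79 (y) mm, standing on the bench. Point at its centre, 43 mm above its underside (total height 86 mm). Lid top 52 mm above the underside; on the lid a white carrying handle: a bar 66 long (x), 14 wide (y), 12 high, its middle 80 mm above the underside and above the box's centre. x along the long side. About 300 g. It can be lifted by the bar.
- fork_c (a point): Stainless steel fork lying in the caddy's trough, 180 mm long (x, tines towards +x), handle 14 wide and 9 mm thick, head 24 mm wide. Point at mid-length (still on the handle), half-way up (4.5 mm). About 60 g. May be absent.
- tumbler_c (a point): Pale blue open tumbler, 62 mm across at the rim and 60 mm at the foot, 80 mm high, standing on the bench. Point on its axis, half-way up (40 mm). About 140 g. May be absent.
- crackers_c (a point): Yellow cracker carton with a cream band, 100 (x) x 30 (y) x 26 (z) mm. Point at its centre. Lies in one of the caddy's three compartments, its long side across the compartment row. About 100 g. May be absent.
- drink_c (a point): Blue drink carton lying down, silver band at one end, white straw on top, 90 (x) x 30 (y) x 32 (z) mm. Point at its centre. Lies in one of the caddy's three compartments, its long side across the compartment row. About 100 g. May be absent.
- tin_c (a point): Green snack tin with a steel seam and a brass panel, 80 (x) x 30 (y) x 30 (z) mm. Point at its centre. Lies in one of the caddy's three compartments, its long side across the compartment row. About 100 g. May be absent.
- tally: Fixed unit on the bench, origin at the centre of its underside. On its +y side (y = 34 mm) the hollow white tally box, 124 (x) x 48 (y) x 90 (z) mm, with a blue top 6 mm thick that has a slot; inside it is open down to a floor at 5 mm. On its -y side (y = -34 mm) a wooden card rest, 110 (x) x 34 (y) mm, 70 mm high, with a groove 20 mm deep in which the card stands.
- slot (a point): Centre of the slot's mouth in the blue top of the tally box, 90 mm above the bench. Slot 104 mm long (x) and 12 mm wide (y), through the 6 mm top.
- card_c (a point): Orange rigid order card, 90 (x) x 6 (y, thickness) x 60 (z) mm, standing on its long edge in the card rest, its underside 50 mm above the bench, so its top 40 mm stand clear. Point at its centre. About 40 g. Let go over the slot with its lower edge in it, it slides down into the box by its own weight.
- bowl: White ceramic bowl, 124 mm across, 50 mm high, bystander. Origin under its centre.
- salt: Blue ceramic salt shaker, 40 mm across, 62 mm high, bystander beyond the tray. Origin under its centre.
- jam: Jam jar, 60 mm across, 85 mm high, bystander. Origin under its centre.

How it is judged (in metres and radians):
On the way, in this order (a step that is already met when the one before it is completed fails the run):
1. every item that is out stands on its own outline on the tray (horizontal distance between lunchbox_c and mark_lunchbox below 0.012 m and height (world z) of lunchbox_c below 0.055 m and angle between each of lunchbox_c, fork_c, tumbler_c, crackers_c, drink_c, tin_c's own z axis and vertical below 0.12 rad and angle between the x axis of lunchbox_c and the x axis of mark_lunchbox, either way round below 0.2 rad and horizontal distance between fork_c and mark_fork below 0.012 m and height (world z) of fork_c below 0.0165 m and angle between the x axis of fork_c and the x axis of mark_fork, either way round below 0.2 rad and horizontal distance between tumbler_c and mark_tumbler below 0.012 m and height (world z) of tumbler_c below 0.052 m and horizontal distance between crackers_c and mark_crackers below 0.012 m and height (world z) of crackers_c below 0.025 m and angle between the x axis of crackers_c and the x axis of mark_crackers, either way round below 0.2 rad and horizontal distance between drink_c and mark_drink below 0.012 m and height (world z) of drink_c below 0.028 m and angle between the x axis of drink_c and the x axis of mark_drink, either way round below 0.2 rad and horizontal distance between tin_c and mark_tin below 0.012 m and height (world z) of tin_c below 0.027 m and angle between the x axis of tin_c and the x axis of mark_tin, either way round below 0.2 rad), for 0.2 s.
2. the order card is inside the tally box (z of card_c in the frame of tally below 0.058 m and height (world z) of card_c above 0 m and y of card_c in the frame of tally between 0.008 and 0.06 m and x of card_c in the frame of tally between -0.065 and 0.065 m), for 0.2 s.
At the end, for the whole second after the job is handed in: Every item present rests on the tray with its centre within 12 mm of its outline's centre, upright (flat things flat) within 0.12 rad, and (tumbler excepted) its long axis within 0.2 rad of the outline's, either way round; the card is wholly inside the tally box (all of step 1 and all of step 2); the robot touches nothing.
It fails at once if the bowl is shifted by more than 30 mm (distance of bowl from where it was at the start of the episode above 0.03 m).
It fails at once if the salt is shifted by more than 30 mm (distance of salt from where it was at the start of the episode above 0.03 m).
It fails at once if the jam is shifted by more than 30 mm (distance of jam from where it was at the start of the episode above 0.03 m).
Of fork, tumbler, crackers, drink, tin only 3 to 5 are there at a start; the rules pass over those that are not, and their reading is None.
At some moment in a run one of lunchbox, tumbler may be knocked a few centimetres aside while the robot is not near it.
It also fails if it takes over 210 s, if anything falls off the work surface, if the arm or the gripper's body presses on something with over 40 N, if the wrist force passes 120 N, or if a joint passes its speed limit or range.

ROBOT

A 7-joint arm with a two-finger parallel gripper is mounted at the origin on the work surface. World frame = base frame: x ahead of the robot, y to its left, z up, the work surface at z = 0. Lengths are in mm, angles in rad, forces in N, time in s.
With the tool pointing down it reaches from about 425 to 875 mm from the base axis. Payload 4.7 kg.
Tool frame: the origin (TCP) lies on the centre line of the jaws, within the pads' length; the fingertips stand arm.tips_ahead ahead of it and the grasp point (between the pads) lies 2 mm behind it (arm.tips_ahead is the distance from the TCP to the fingertips, in mm); y points along the fingers, z is the direction in which the jaws open and shut, and the axes are right-handed (so a half turn about y gives the same grasp; the last joint's range is limited). The gripper opens to 85 mm and grips with 20 to 120 N. Pads are 22 mm wide; open, the fingers measure 114 mm over their backs; the gripper's body (76 mm by 85 mm) begins 54 mm behind the grasp point. The pads swing forward as they close: fully open they stand 13 mm farther back than shut.
Start: joints at [-1.326, 0.321, -0.07, 1.45, 0.023, 1.371, -0.057], TCP at [148.718, 632.779, 220.049] pointing down, gripper open.
Joint ranges: [-2.86, 2.86], [-0.3, 2.09], [-1.38, 1.24], [0.06, 2.45], [-1.56, 4.7], [0.09, 2.05], [-2.69, 2.69]. Speed limits (rad/s): [2.57, 2.57, 3.14, 3.14, 3.14, 3.14, 3.14].

INTERFACE

Orientations are given as a rotation vector (axis times angle).
In Python, from cell import arm gives the robot as it stands.
- The arm moves only by the tool step_arm, never from a script. Its arguments are lists of equal length, an entry for each row: "grip": the opening in per cent of the stroke, from 0 (shut) to 100 (fully open); "delta_pos": the shift along the tool's x, y, z in mm, a list of three; "twist": the turn about the tool's y in rad. In form: {"grip": [grip, ...], "delta_pos": [[x, y, z], ...], "twist": [twist, ...]}. A call has 1 to 5 rows; each row shifts and turns the pose as measured when the row begins, along the tool's axes as they then stand; what a row does not reach is not made up. A row lasts 1/8 s, in which the tool goes at most 62.5 mm and 10.7 degrees, less where a joint would pass 70% of its speed; a pose out of reach is approached as far as the arm can. A call with a gripper value outside its range is refused whole. The fingers move at their own pace and stop on an object; "grip_force" is the grip in N (left out, the last holds). Time passes only in rows, so rows that do not move let the fingers close. It gives the time, the measured TCP pose, the force and the opening at its end, in the units of the state.
- arm.state(): the state, without advancing time (a new reading comes with each control period).
- arm.camera(name): name is "scene" or "top"; returns (picture, depth): 400x640x3 uint8, blue, green, red; 400x640 float32, mm along the optical axis (not along the pixel's ray), 0 where there is no reading.
- arm.camera_model(name): a dict with "intrinsics" (3x3 intrinsics, pixels), "dist" ([k1, k2, p1, p2, k3] as OpenCV has them; the pictures are not rectified), "world_from_camera" (4x4, takes a point from camera to world coordinates). Camera axes: x right, y up, looking along -z (the intrinsics and any distortion apply to the point x, -y, -z); pixel columns grow to the right and rows downward; lengths in mm; the calibration is good to about 2 mm. A picture is of the moment at which its call begins. camera_model takes no time and is no camera call.
- arm.job_done(): hands the job in, once; it reports no verdict.
The state is a dict: "time_s": time; "q": joint angles; "dq": joint speeds; "joint_torque": joint torques, N m; "eef_pos": TCP position; "orientation": TCP orientation; "wrist_force": force on the tool from outside, world axes, zero at the start; "ft_torque": the same for the moment, N m; "grip_width": finger opening in mm.
Only numpy, scipy, OpenCV 4.12 (cv2) and the standard library are available. Lean on these libraries where they do the work, as an engineer would, in place of code of your own. Each camera call takes 0.05 s, during which the arm holds its last target. There are 200 camera calls.

## Working session

There is one attempt and no reset: what is moved stays moved. The work goes in short steps, Python scripts to look and compute and a tool call to move; the robot and the scene stay as the last step left them, time stands still between calls to the robot, and variables do not carry over. Pictures are saved under pics/ and viewed, about 12 in all and at most 16, crops included, and the job is handed in when it is done.

Besides the shell and the picture viewer there is one more tool, called as a command line: name --pt "numbers of a row" for each row, then --argument value for the rest. step_arm: Moves the arm, as the interface text tells. Its arguments: {"type":"object","properties":{"grip":{"type":"array"},"delta_pos":{"type":"array"},"twist":{"type":"array"},"grip_force":{"type":"number"}},"required":["grip","delta_pos","twist"]}

```bash
mkdir -p pics; ls; python3 - <<'E'
from cell import arm
import cv2,numpy as np
s=arm.state();print(s, arm.tips_ahead)
for n in("top","scene"):
    p,d=arm.camera(n);cv2.imwrite(f"pics/{n}0.png",p);np.save(f"{n}0.npy",d)
    m=arm.camera_model(n);print(m)
E
```

```text
pics
{'time_s': 0.0, 'q': array([-1.32592286,  0.32180922, -0.07009473,  1.45170998,  0.02254967,
        1.37077747, -0.05691747]), 'dq': array([ 0.00013126, -0.0014098 , -0.00077461,  0.00105045, -0.00015545,
        0.00013069,  0.00167947]), 'joint_torque': array([ 7.77853329e-04, -4.93572485e+01, -3.81528027e-01, -3.14337480e+01,
        1.31244451e-02,  1.12208023e-02, -3.75160903e-05]), 'eef_pos': array([148.56977605, 632.2076977 , 218.91496411]), 'orientation': array([-1.56510493,  0.18135026, -0.18107644]), 'wrist_force': array([ 0.2137363 , -0.61278248, -0.42592019]), 'ft_torque': array([ 0.03210437, -0.04458487,  0.02255036]), 'grip_width': 85.37296555695337} 17.0
{'intrinsics': array([[410.76080197,   0.        , 314.62628112],
       [  0.        , 410.76080197, 203.44496303],
       [  0.        ,   0.        ,   1.        ]]), 'dist': array([-0.01350418,  0.        ,  0.        ,  0.        ,  0.        ]), 'world_from_camera': array([[-4.33354287e-04,  9.76117375e-01, -2.17243371e-01,
         2.82223867e+02],
       [-9.99989354e-01,  5.74981210e-04,  4.57827007e-03,
         5.27446537e+01],
       [ 4.59383982e-03,  2.17243042e-01,  9.76106735e-01,
         1.18975086e+03],
       [ 0.00000000e+00,  0.00000000e+00,  0.00000000e+00,
         1.00000000e+00]])}
{'intrinsics': array([[501.80864986,   0.        , 321.18131709],
       [  0.        , 501.80864986, 198.8536058 ],
       [  0.        ,   0.        ,   1.        ]]), 'dist': array([-0.11961169,  0.        ,  0.        ,  0.        ,  0.        ]), 'world_from_camera': array([[ 5.57699062e-01, -4.22460865e-01,  7.14491829e-01,
         1.36095363e+03],
       [ 8.30041366e-01,  2.85669359e-01, -4.78982619e-01,
        -5.40969857e+02],
       [-1.75701119e-03,  8.60185931e-01,  5.09977527e-01,
         7.19409611e+02],
       [ 0.00000000e+00,  0.00000000e+00,  0.00000000e+00,
         1.00000000e+00]])}
```

View pics/top0.png

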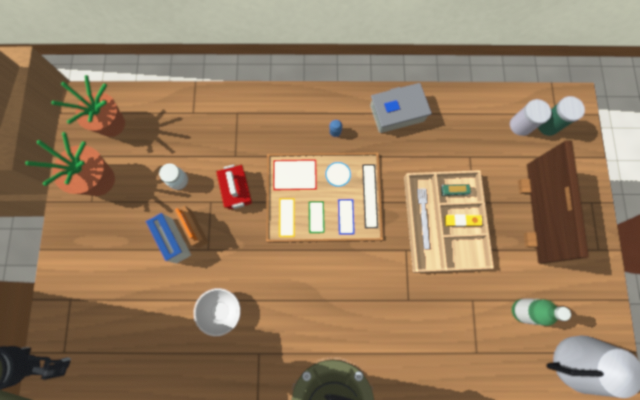

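View pics/scene0.png

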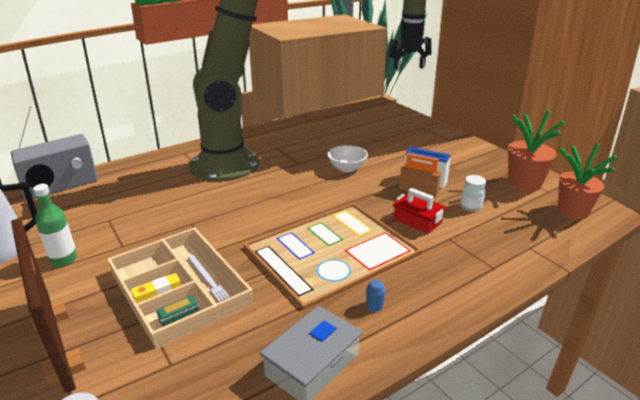

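```bash
cat > h.py <<'E'
import cv2,numpy as np
from cell import arm
def ray2plane(n,uv,z):
    m=arm.camera_model(n);T=m["world_from_camera"]
    p=cv2.undistortPoints(np.array(uv,float).reshape(-1,1,2),m["intrinsics"],m["dist"]).reshape(-1,2)
    d=np.c_[p[:,0],-p[:,1],-np.ones(len(p))]@T[:3,:3].T
    o=T[:3,3];t=(z-o[2])/d[:,2]
    return o+t[:,None]*d
def proj(n,P):
    m=arm.camera_model(n);T=np.linalg.inv(m["world_from_camera"])
    c=np.atleast_2d(P)@T[:3,:3].T+T[:3,3];c=c*[1,-1,-1]
    return cv2.projectPoints(c.reshape(-1,1,3),np.zeros(3),np.zeros(3),m["intrinsics"],m["dist"])[0].reshape(-1,2)
def mask(p,lo,hi,roi=None):
    h=cv2.cvtColor(p,cv2.COLOR_BGR2HSV);m=cv2.inRange(h,lo,hi)
    if roi:
        q=np.zeros_like(m);x0,y0,x1,y1=roi;q[y0:y1,x0:x1]=m[y0:y1,x0:x1];m=q
    return m
def rect(n,m,z):
    """largest blob -> outer contour on plane z -> min area rect: centre, size, long axis yaw"""
    cs=cv2.findContours(m,cv2.RETR_EXTERNAL,cv2.CHAIN_APPROX_NONE)[0]
    c=max(cs,key=lambda c:cv2.contourArea(cv2.convexHull(c)))
    w=ray2plane(n,c.reshape(-1,2),z)[:,:2].astype(np.float32)
    r=cv2.minAreaRect(w);b=cv2.boxPoints(r)
    e=[b[1]-b[0],b[2]-b[1]];L=max(e,key=np.linalg.norm)
    return np.round(r[0],1),np.round(sorted(r[1]),1),round(float(np.arctan2(L[1],L[0])),3),cv2.boundingRect(c)
E
python3 - <<'E'
import cv2,numpy as np
a=cv2.imread("pics/top0.png");b=cv2.imread("pics/scene0.png")
A=cv2.resize(a[145:275,140:270],None,fx=3,fy=3,interpolation=2)
B=cv2.resize(b[130:240,380:510],None,fx=3,fy=3,interpolation=2)
C=cv2.resize(a[145:275,265:395],None,fx=3,fy=3,interpolation=2)
out=np.zeros((600,790,3),np.uint8);out[:390,:390]=A;out[:330,400:790]=B
cv2.imwrite("pics/c1.png",out)
cv2.imwrite("pics/c2.png",cv2.resize(a[145:280,260:500],None,fx=3.3,fy=3.3,interpolation=2))
E
```

```text
(no output)
```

View pics/c1.png

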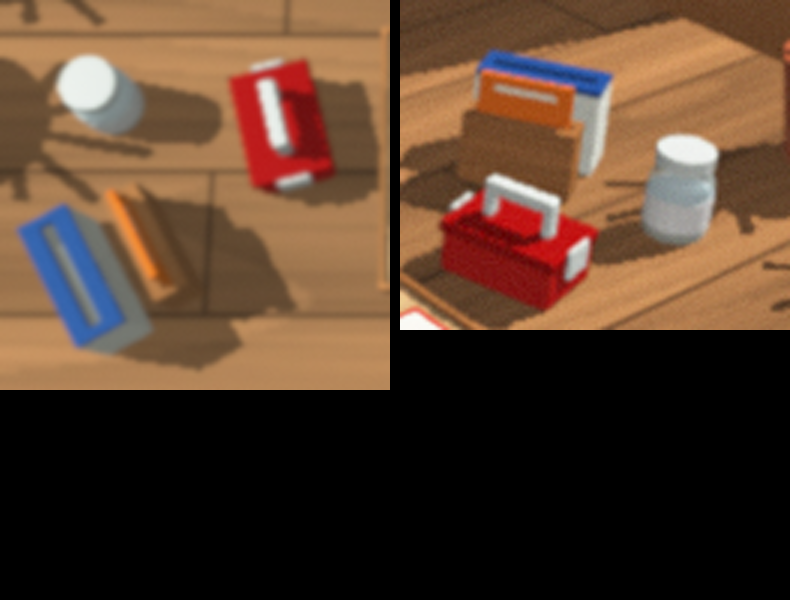

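View pics/c2.png

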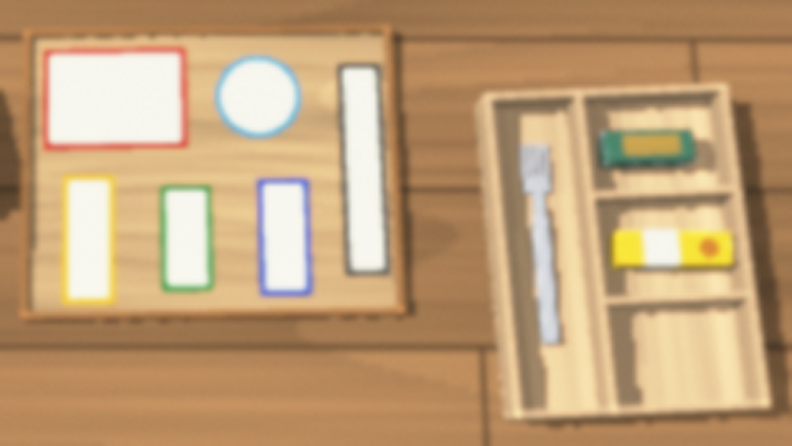

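The pictures show:
- **Out today:** the lunch box (top 234,186), the fork (424,215), the tin (456,189) and the crackers (464,221). 
- **Not out:** the third compartment is empty, and the jar at (173,176) has a lid, so it is the jam. The tumbler and drink are absent.
- **Tally and card:** (168,238) and (188,226).

Next I measure their positions.

```bash
python3 - <<'E'
from h import *
p=cv2.imread("pics/top0.png");R=cv2.bitwise_or
red=lambda r:R(mask(p,(0,140,70),(8,255,255),r),mask(p,(172,140,70),(180,255,255),r))
redm=lambda r:R(mask(p,(0,90,120),(8,255,255),r),mask(p,(170,60,120),(180,255,255),r))
wh=(0,0,200),(180,60,255)
f=lambda s,*a:print(s,*rect("top",*a))
# marks: white interior (item +~10..16)
for s,r in dict(lunch=(272,158,318,192),tumb=(322,158,354,190),fork=(358,160,382,232),yel=(278,197,296,238),grn=(308,200,326,235),blu=(337,197,357,235)).items(): f("mark "+s,mask(p,*wh,r),6)
f("lunch mark red",redm((268,156,320,194)),6)
f("lunchbox lidtop",red((212,160,255,212)),52)
f("handle z86",mask(p,(0,0,170),(180,70,255),(225,170,240,196)),86)
f("fork",mask(p,(85,8,120),(130,120,255),(412,180,436,255)),9.5)
f("cracker z31",mask(p,(22,120,120),(34,255,255),(440,205,490,235)),31)
f("tin z35",mask(p,(60,60,40),(95,255,255),(436,180,478,200)),35)
f("tally top",mask(p,(100,120,100),(125,255,255),(140,205,195,265)),90)
f("card top z110",mask(p,(5,190,190),(16,255,255),(170,200,205,255)),110)
f("jam top z85",mask(p,(0,0,200),(180,60,255),(155,160,188,190)),85)
f("salt z62",mask(p,(100,120,60),(125,255,255),(322,115,350,140)),62)
f("bowl z50",mask(p,(0,0,160),(180,60,255),(185,280,245,340)),50)
E
```

```text
mark lunch [636.4 107.9] [ 81.2 117.7] -1.57 (275, 161, 40, 27)
mark tumb [640.4 -20.4] [72.3 74.1] 0.882 (325, 161, 27, 25)
mark fork [ 569.9 -116.3] [ 28.8 183.5] 0.014 (364, 166, 12, 61)
mark yel [505.4 129.8] [ 32.5 101.7] 0.012 (281, 200, 12, 35)
mark grn [506.8  43.1] [35.4 86.5] 0.0 (310, 202, 13, 30)
mark blu [508.4 -43.4] [38.3 95.9] -0.013 (339, 200, 14, 33)
lunch mark red [635.4 107.4] [ 94.7 129.7] -1.543 (273, 159, 44, 32)
lunchbox lidtop [583.8 279.7] [ 82.1 123.2] 0.26 (216, 165, 36, 44)
handle z86 [588.6 282. ] [15.4 64.9] 0.277 (226, 171, 10, 23)
fork [ 469.4 -273.2] [  8.3 105.9] 0.017 (423, 211, 5, 37)
cracker z31 [ 490.2 -410.5] [32.1 47.7] -1.571 (466, 215, 17, 12)
tin z35 [ 581.1 -362.8] [27.1 79.9] -1.57 (442, 185, 28, 10)
tally top [436.1 455.2] [ 45.7 120.9] 0.527 (147, 214, 34, 46)
card top z110 [470.3 396.5] [ 4.7 84.3] 0.513 (177, 209, 15, 28)
jam top z85 [618.3 457.2] [49.8 51.5] -0.461 (159, 163, 19, 19)
salt z62 [761.7 -14. ] [26.5 40.9] -0.009 (331, 121, 10, 14)
bowl z50 [253.1 308.3] [ 94.1 124.9] 1.388 (194, 288, 46, 40)
```

```bash
cat >> h.py <<'E'
from scipy.spatial.transform import Rotation as Ro
def pose():
    s=arm.state();return s["eef_pos"],Ro.from_rotvec(s["orientation"]),s
def yaw():
    _,R,_=pose();z=R.as_matrix()[:,2];return np.arctan2(z[1],z[0])
def rel(tgt,R=None):
    """tool-frame shift to world target"""
    p,R0,_=pose();return np.round((R or R0).inv().apply(np.array(tgt)-p),1)
def plan(tgt,th):
    """twist needed (|.|<pi/2) so that opening lies along th, and shift after the twist"""
    p,R,s=pose();t=(yaw()-th+np.pi/2)%np.pi-np.pi/2
    print("t",s["time_s"],"pos",p.round(1),"yaw",yaw().round(3),"tilt",np.round(R.as_matrix()[:2,1],3),"q7",s["q"][6].round(2),"w",round(s["grip_width"],1))
    print("twist",round(t,3),"or",round(t-np.sign(t)*np.pi,3),"shift now",rel(tgt),"after twist",rel(tgt,R*Ro.from_rotvec([0,t,0])),"after alt twist",rel(tgt,R*Ro.from_rotvec([0,t+np.pi,0])))
E
python3 - <<'E'
from h import *
p=cv2.imread("pics/top0.png")
h=cv2.cvtColor(p,cv2.COLOR_BGR2HSV)
def close(m,k=9):return cv2.morphologyEx(m,cv2.MORPH_CLOSE,np.ones((k,k),np.uint8))
f=lambda s,*a:print(s,*rect("top",*a))
f("fork",mask(p,(90,25,100),(135,255,255),(412,180,436,255)),9.5)
f("fork/lo",mask(p,(90,8,70),(140,255,255),(412,180,436,255)),9.5)
f("fork/close",close(mask(p,(85,8,90),(140,255,255),(412,180,436,255))),9.5)
f("cracker z31",close(mask(p,(20,110,110),(36,255,255),(440,205,490,235)),15),31)
f("tin z35",close(mask(p,(55,60,40),(100,255,255),(436,180,478,200))),35)
print(h[216,418:432].tolist(),h[190,418:432].tolist())
print(ray2plane("top",[(423.5,188),(424.5,200)],9))
q=cv2.imread("pics/scene0.png")
g=lambda s,*a:print("scene",s,*rect("scene",*a))
g("fork",close(mask(q,(85,8,100),(140,255,255),(180,245,232,305))),9.5)
g("lunch lid handle",mask(q,(0,0,170),(180,70,255),(405,185,436,208)),86)
print(proj("scene",[[587,281,86],[470,396,110],[490,-396,31],[582,-363,35]]))
print(yaw());plan((490,-396,120),0)
E
```

```text
Traceback (most recent call last):
  File "h.py", line 21, in rect
    c=max(cs,key=lambda c:cv2.contourArea(cv2.convexHull(c)))
ValueError: max() iterable argument is empty
```

```bash
python3 - <<'E'
from h import *
p=cv2.imread("pics/top0.png")
h=cv2.cvtColor(p,cv2.COLOR_BGR2HSV)
def close(m,k=9):return cv2.morphologyEx(m,cv2.MORPH_CLOSE,np.ones((k,k),np.uint8))
f=lambda s,*a:print(s,*rect("top",*a))
f("cracker z31",close(mask(p,(20,110,110),(36,255,255),(440,205,490,235)),15),31)
f("tin z35",close(mask(p,(55,60,40),(100,255,255),(436,180,478,200))),35)
for r in (190,200,216,235,245):print(r,h[r,416:434].tolist())
print(proj("scene",[[587,281,86],[470,396,110],[490,-396,31],[582,-363,35]]))
plan((490,-396,120),0)
E
```

```text
cracker z31 [ 491.7 -379.3] [ 35.  111.6] 1.571 (444, 214, 39, 13)
tin z35 [ 581.1 -362.8] [27.1 79.9] -1.57 (442, 185, 28, 10)
190 [[15, 75, 147], [13, 26, 159], [10, 4, 184], [0, 3, 192], [15, 3, 195], [15, 5, 195], [0, 3, 199], [15, 3, 201], [0, 1, 198], [9, 9, 196], [15, 52, 198], [16, 87, 221], [18, 86, 231], [19, 85, 236], [19, 82, 239], [19, 84, 236], [18, 90, 227], [17, 92, 213]]
200 [[16, 90, 148], [16, 68, 149], [14, 20, 166], [110, 8, 203], [109, 9, 221], [107, 10, 222], [107, 10, 221], [108, 12, 221], [110, 10, 219], [107, 9, 208], [13, 10, 184], [16, 62, 188], [17, 89, 220], [18, 87, 232], [19, 84, 237], [20, 83, 240], [20, 84, 238], [18, 88, 228]]
216 [[17, 90, 147], [17, 91, 151], [17, 91, 151], [16, 86, 152], [15, 63, 166], [15, 23, 198], [120, 2, 222], [107, 8, 227], [107, 10, 223], [110, 7, 206], [10, 13, 174], [15, 58, 157], [16, 90, 182], [17, 91, 222], [19, 84, 236], [20, 80, 241], [20, 78, 244], [21, 80, 243]]
235 [[17, 92, 144], [16, 92, 142], [17, 92, 149], [16, 93, 154], [16, 91, 157], [16, 84, 166], [15, 49, 182], [0, 6, 199], [107, 10, 219], [109, 9, 223], [105, 9, 222], [114, 6, 204], [13, 24, 169], [16, 79, 183], [17, 89, 223], [19, 84, 236], [20, 83, 240], [21, 79, 243]]
245 [[16, 93, 168], [16, 91, 143], [16, 93, 143], [17, 92, 150], [17, 92, 155], [16, 92, 158], [16, 81, 157], [14, 36, 172], [135, 3, 198], [113, 9, 219], [105, 9, 222], [110, 10, 221], [120, 4, 203], [12, 32, 175], [16, 83, 187], [17, 91, 225], [19, 85, 236], [20, 82, 240]]
[[420.20567661 192.19555991]
 [421.92255219 156.02461063]
 [149.12974196 285.21398305]
 [178.79510655 302.98947523]]
t 0.1 pos [148.6 632.3 219. ] yaw 1.34 tilt [-0.    -0.002] q7 -0.06 w 85.5
twist 1.34 or -1.802 shift now [ 567.5  100.7 -922.8] after twist [1028.1  100.7  341.4] after alt twist [-1028.1   100.7  -341.4]
```

```bash
cat >> h.py <<'E'
def cloud(n,D):
    m=arm.camera_model(n);T=m["world_from_camera"];v,u=np.mgrid[:D.shape[0],:D.shape[1]]
    q=cv2.undistortPoints(np.c_[u.ravel(),v.ravel()].astype(float).reshape(-1,1,2),m["intrinsics"],m["dist"]).reshape(-1,2)
    d=D.reshape(-1,1);P=np.c_[q[:,:1]*d,-q[:,1:]*d,-d]@T[:3,:3].T+T[:3,3]
    return P.reshape(*D.shape,3)
def top(C,x0,x1,y0,y1,z0,z1):
    P=C.reshape(-1,3);k=(P[:,0]>x0)&(P[:,0]<x1)&(P[:,1]>y0)&(P[:,1]<y1)&(P[:,2]>z0)&(P[:,2]<z1);P=P[k]
    r=cv2.minAreaRect(P[:,:2].astype(np.float32));b=cv2.boxPoints(r);L=max([b[1]-b[0],b[2]-b[1]],key=np.linalg.norm)
    return len(P),np.round(r[0],1),np.round(sorted(r[1]),1),round(float(np.arctan2(L[1],L[0])),3),"zmed",np.median(P[:,2]).round(1)
E
python3 - <<'E'
from h import *
C=cloud("top",np.load("top0.npy"))
p=cv2.imread("pics/top0.png")
for s,a in dict(crack=(470,515,-450,-325,25,38),tin=(560,605,-450,-325,28,39),caddy=(380,680,-480,-220,37,46),lid=(500,660,210,340,46,60),bar=(500,660,210,340,72,95),card=(400,540,340,450,102,116),box=(350,530,380,530,84,95),jam=(560,680,400,510,78,95)).items():
    print(s,*top(C,*a))
m=mask(p,(0,0,130),(180,45,255),(412,180,436,255));print("fork",rect("top",m,9.5))
E
```

```text
crack 422 [ 488.7 -388.4] [ 43.8 113.1] -1.507 zmed 30.8
tin 312 [ 580.5 -383.9] [ 40.6 114.3] -1.51 zmed 34.4
caddy 815 [ 506.1 -334.3] [218.9 258.2] 0.044 zmed 39.9
lid 949 [589.3 282.5] [ 78.9 122.7] 0.252 zmed 51.8
bar 130 [588.  282.2] [14.8 66.6] 0.274 zmed 85.3
card 98 [471.  398.8] [ 6.7 91.2] 0.525 zmed 109.2
box 698 [447.7 436.7] [ 96.1 125.9] 0.499 zmed 89.6
jam 285 [617.1 457.8] [50.1 52.9] -1.485 zmed 84.6
fork (array([ 501.3, -269.6]), array([ 27.3, 175.5]), -0.001, (417, 189, 13, 60))
```

```bash
python3 - <<'E'
from h import *
C=cloud("top",np.load("top0.npy"))
p=cv2.imread("pics/top0.png")
m=mask(p,(0,0,130),(180,45,255),(412,180,436,255))
cs=[];
for r in range(187,252,3):
    c=np.where(m[r])[0]
    if len(c): cs.append((c.mean(),r)); 
W=ray2plane("top",cs,14)
print(W[:,:2].round(1).tolist())
h=W[W[:,0]<530]; print("handle fit",np.polyfit(h[:,0],h[:,1],1))
v,u=np.mgrid[:400,:640]
hs=cv2.cvtColor(p,cv2.COLOR_BGR2HSV)
def q(s,k):
    P=C[k];print(s,len(P),P.mean(0).round(1),P.min(0).round(1),P.max(0).round(1), P[:,:2].mean(0))
    r=cv2.minAreaRect(P[:,:2].astype(np.float32));print(r)
b=(C[...,0]>465)&(C[...,0]<520)&(C[...,1]>-450)&(C[...,1]<-320)
q("crack",b&(abs(C[...,2]-31)<3)&(u>446)&((hs[...,1]>110)|(hs[...,1]<40)))
b=(C[...,0]>555)&(C[...,0]<610)&(C[...,1]>-450)&(C[...,1]<-320)
q("tin",b&(abs(C[...,2]-35)<3)&(hs[...,0]>15)&((hs[...,1]>100)|(hs[...,0]>40)))
r=C[...,2]
for row in (185,190,221): print(row,[(int(c),C[row,c].round(0).tolist()) for c in range(438,486,2)])
E
```

```text
[[584.9, -267.7], [575.7, -268.7], [566.6, -268.1], [557.5, -269.1], [548.4, -268.6], [539.4, -269.5], [530.4, -270.5], [521.4, -271.4], [512.5, -270.9], [503.6, -270.4], [494.7, -271.3], [485.8, -270.8], [477.0, -271.8], [468.2, -271.3], [459.4, -273.6], [450.7, -273.1], [442.0, -272.6], [433.3, -272.1], [424.6, -273.0], [416.0, -274.0]]
handle fit [ 2.70379605e-02 -2.84699524e+02]
crack 288 [ 492.5 -384.1   30.9] [ 476.9 -432.4   28. ] [ 506.7 -333.1   34. ] [ 492.52424681 -384.11219772]
((491.9981994628906, -382.72503662109375), (99.3148422241211, 29.72427749633789), 89.72247314453125)
tin 166 [ 581.8 -366.    34.9] [ 567.9 -405.8   32.1] [ 595.2 -327.5   38. ] [ 581.79215293 -366.04591869]
((581.5592651367188, -366.6812438964844), (27.144453048706055, 78.2991714477539), 0.11689448356628418)
185 [(438, [603.0, -323.0, 3.0]), (440, [603.0, -328.0, 4.0]), (442, [597.0, -327.0, 27.0]), (444, [595.0, -330.0, 35.0]), (446, [595.0, -337.0, 33.0]), (448, [595.0, -342.0, 34.0]), (450, [595.0, -348.0, 35.0]), (452, [595.0, -354.0, 34.0]), (454, [595.0, -361.0, 32.0]), (456, [595.0, -366.0,
[... 1168 characters left out ...]
7.0, 30.0]), (440, [488.0, -311.0, 36.0]), (442, [493.0, -326.0, 7.0]), (444, [493.0, -332.0, 8.0]), (446, [490.0, -333.0, 22.0]), (448, [489.0, -336.0, 31.0]), (450, [488.0, -341.0, 33.0]), (452, [489.0, -348.0, 30.0]), (454, [489.0, -353.0, 30.0]), (456, [488.0, -358.0, 34.0]), (458, [489.0, -364.0, 32.0]), (460, [489.0, -370.0, 30.0]), (462, [488.0, -375.0, 34.0]), (464, [488.0, -381.0, 32.0]), (466, [488.0, -387.0, 33.0]), (468, [489.0, -394.0, 29.0]), (470, [489.0, -400.0, 28.0]), (472, [489.0, -405.0, 31.0]), (474, [490.0, -413.0, 26.0]), (476, [488.0, -416.0, 32.0]), (478, [489.0, -422.0, 31.0]), (480, [489.0, -428.0, 31.0]), (482, [490.0, -438.0, 22.0]), (484, [489.0, -440.0, 31.0])]
```

step_arm --grip '[60, 60, 60, 60, 60]' --pt "0 0 0" --pt "0 0 0" --pt "0 0 0" --pt "0 0 0" --pt "0 0 0" --twist '[0.165, 0.165, 0.165, 0.165, 0.165]'

```text
time_s: 0.72
eef_pos: [148.4, 630.4, 215.4]
orientation: [-1.409, 0.841, -0.845]
wrist_force: [0.5, -0.0, -0.9]
grip_width: 50.9
```

step_arm --grip '[60, 60, 60]' --pt "0 0 0" --pt "0 0 0" --pt "0 0 0" --twist '[0.165, 0.165, 0.165]'

```text
time_s: 1.1
eef_pos: [148.0, 629.4, 213.4]
orientation: [-1.208, 1.223, -1.234]
wrist_force: [-0.6, 0.8, 0.3]
grip_width: 51.1
```

```bash
python3 - <<'E'
from h import *
plan((560,250,220),0.02)
E
```

```text
t 1.1 pos [148.  629.4 213.4] yaw -0.023 tilt [-0.002 -0.011] q7 -1.38 w 51.1
twist -0.043 or 3.098 shift now [369.7  -3.3 420.7] after twist [387.6  -3.3 404.3] after alt twist [-387.6   -3.3 -404.3]
```

step_arm --grip '[55, 55, 55, 55, 55]' --pt "37 -2 42" --pt "37 -2 42" --pt "37 -2 42" --pt "37 -2 42" --pt "37 -2 42" --twist '[0, 0, 0, 0, 0]'

```text
time_s: 1.72
eef_pos: [353.2, 437.4, 221.3]
orientation: [-1.219, 1.216, -1.227]
wrist_force: [0.2, 0.8, 0.3]
grip_width: 47.2
```

step_arm --grip '[55, 55, 55, 55, 55]' --pt "37 -2 42" --pt "37 -2 42" --pt "37 -2 42" --pt "37 -2 42" --pt "37 -2 42" --twist '[0, 0, 0, 0, 0]'

```text
time_s: 2.35
eef_pos: [565.6, 242.7, 231.7]
orientation: [-1.221, 1.216, -1.225]
wrist_force: [0.8, 0.6, 0.5]
grip_width: 46.7
```

step_arm --grip '[50, 50, 50, 50, 50]' --pt "57 0 -6" --pt "57 0 -6" --pt "57 0 -6" --pt "57 0 -6" --pt "57 0 -6" --twist '[0, 0, 0, 0, 0]'

```text
time_s: 2.98
eef_pos: [532.2, -51.1, 233.3]
orientation: [-1.227, 1.216, -1.228]
wrist_force: [1.5, 0.2, 0.3]
grip_width: 42.6
```

```bash
python3 - <<'E'
from h import *
plan((492,-383,120),0.02)
E
```

```text
t 2.975 pos [532.2 -51.1 233.3] yaw -0.012 tilt [-0.011 -0.02 ] q7 0.06 w 42.6
twist -0.032 or 3.11 shift now [329.9 120.5 -35. ] after twist [328.6 120.5 -45.5] after alt twist [-328.6  120.5   45.5]
```

step_arm --grip '[50, 50, 50, 50, 50]' --pt "55 16 -7" --pt "55 16 -7" --pt "55 16 -7" --pt "55 16 -7" --pt "55 16 -7" --twist '[-0.006, -0.006, -0.006, -0.006, -0.006]'

```text
time_s: 3.6
eef_pos: [495.2, -335.3, 157.6]
orientation: [-1.237, 1.19, -1.203]
wrist_force: [0.8, 0.8, 0.0]
grip_width: 42.8
```

step_arm --grip '[50, 50, 50]' --pt "53 16 -7" --pt "0 0 0" --pt "0 0 0" --twist '[-0.006, 0, 0]'

```text
time_s: 3.98
eef_pos: [484.6, -394.4, 139.4]
orientation: [-1.241, 1.195, -1.202]
wrist_force: [-0.0, 1.1, 0.1]
grip_width: 42.8
```

```bash
python3 - <<'E'
from h import *
plan((492,-383,90),0.02)
p,d=arm.camera("top")
cv2.imwrite("pics/a1.png",cv2.resize(p[140:290,390:510],None,fx=4,fy=4,interpolation=2))
E
```

```text
t 3.975 pos [ 484.6 -394.4  139.4] yaw 0.019 tilt [-0.012 -0.018] q7 0.88 w 42.8
twist -0.001 or 3.141 shift now [-12.1  49.1   8.3] after twist [-12.1  49.1   8.3] after alt twist [12.1 49.1 -8.3]
```

View pics/a1.png

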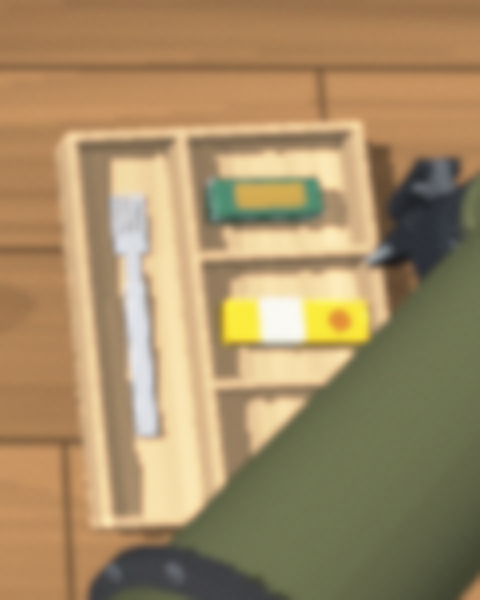

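The picture shows the fork, tin and crackers unmoved, with the hand off to the right because of its height. I'll go down.

step_arm --grip '[50, 50, 50, 50]' --pt "-6 25 4" --pt "-6 25 4" --pt "0 5 0" --pt "0 0 0" --twist '[0, 0, 0, 0]'

```text
time_s: 4.53
eef_pos: [496.3, -377.5, 85.7]
orientation: [-1.241, 1.185, -1.197]
wrist_force: [0.1, -0.5, -0.3]
grip_width: 42.9
```

```bash
python3 - <<'E'
from h import *
plan((492,-383,27),0.02)
E
```

```text
t 4.525 pos [ 496.3 -377.5   85.7] yaw 0.029 tilt [-0.007 -0.017] q7 0.89 w 42.9
twist 0.009 or -3.132 shift now [ 4.4 58.8 -4. ] after twist [ 4.4 58.8 -4. ] after alt twist [-4.4 58.8  4. ]
```

step_arm --grip '[50, 50, 50, 50]' --pt "4 15 -3" --pt "0 15 0" --pt "0 12 0" --pt "0 0 0" --twist '[0.005, 0, 0, 0]'

```text
time_s: 5.03
eef_pos: [493.4, -383.3, 42.5]
orientation: [-1.238, 1.187, -1.203]
wrist_force: [0.4, 0.1, -0.3]
grip_width: 42.6
```

```bash
python3 - <<'E'
from h import *
plan((492,-383,27),0.02)
E
```

```text
t 5.025 pos [ 493.4 -383.3   42.5] yaw 0.024 tilt [-0.005 -0.018] q7 0.92 w 42.6
twist 0.004 or -3.138 shift now [-0.6 15.5 -1.3] after twist [-0.6 15.5 -1.3] after alt twist [ 0.6 15.5  1.3]
```

step_arm --grip '[50, 50, 50, 10, 10]' --pt "0 8 -1" --pt "0 6 0" --pt "0 0 0" --pt "0 0 0" --pt "0 0 0" --twist '[0, 0, 0, 0, 0]' --grip_force 40

```text
time_s: 5.65
eef_pos: [492.7, -384.2, 28.3]
orientation: [-1.237, 1.186, -1.204]
wrist_force: [0.0, -1.3, 0.0]
grip_width: 9.1
```

step_arm --grip '[10, 10, 10, 10, 10]' --pt "0 0 0" --pt "0 -15 0" --pt "0 -25 0" --pt "0 -30 0" --pt "0 -30 0" --twist '[0, 0, 0, 0, 0]'

```text
time_s: 6.28
eef_pos: [492.3, -381.9, 132.4]
orientation: [-1.238, 1.188, -1.203]
wrist_force: [0.8, -0.2, 0.3]
grip_width: 8.8
```

```bash
python3 - <<'E'
from h import *
plan((505.4,129.8,130),1.583)
E
```

```text
t 6.275 pos [ 492.3 -381.9  132.4] yaw 0.023 tilt [-0.006 -0.018] q7 0.87 w 8.8
twist -1.56 or 1.581 shift now [-511.2   -7.1   24.8] after twist [ 19.4  -7.1 511.5] after alt twist [ -19.4   -7.1 -511.5]
```

```bash
python3 - <<'E'
from h import *
p,d=arm.camera("scene");t,_=arm.camera("top")
o=np.zeros((480,800,3),np.uint8)
o[:480,:480]=cv2.resize(p[170:350,80:260],(480,480),interpolation=2)
o[:400,480:]=cv2.resize(t[150:300,400:520],(320,400),interpolation=2)
cv2.imwrite("pics/a2.png",o)
E
```

```text
(no output)
```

View pics/a2.png

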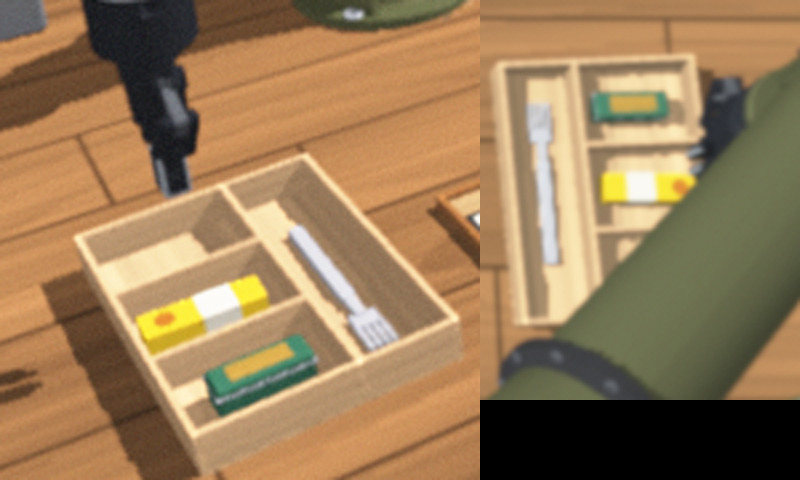

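```bash
python3 - <<'E'
from h import *
for n in("scene","top"):print(n,proj(n,[[492,-382,115],[492,-382,132],[492,-383,31]]).round(1).tolist())
# triangulate tip
def ray(n,uv):
    a=ray2plane(n,[uv],0)[0];b=ray2plane(n,[uv],200)[0];return a,(b-a)/np.linalg.norm(b-a)
a,u=ray("scene",(144.5,241));b,v=ray("top",(481,208))
s=np.linalg.lstsq(np.c_[u,-v],b-a,rcond=None)[0];print(a+s[0]*u,b+s[1]*v)
E
```

```text
scene [[148.5, 251.6], [146.9, 244.8], [155.3, 283.6]]
top [[475.2, 214.3], [477.7, 213.0], [464.3, 219.9]]
[ 501.42137154 -386.750166    148.89512534] [ 502.12165398 -385.00847296  148.31089481]
```

```bash
python3 - <<'E'
from h import *
plan((492,-383,132),.02);print(arm.state()["q"].round(3))
p,d=arm.camera("scene");print(rect("scene",mask(p,(22,120,120),(34,255,255),(110,240,220,330)),31))
C=cloud("scene",d)
# dark gripper pixels near tip
h=cv2.cvtColor(p,cv2.COLOR_BGR2HSV)
k=(h[...,2]<110)&(C[...,2]>60)&(C[...,2]<400)&(abs(C[...,0]-492)<90)&(abs(C[...,1]+383)<90)
P=C[k];o=np.argsort(P[:,2])[:40];print(P[o].round(0).tolist())
E
```

```text
t 6.375 pos [ 494.2 -383.7  135.3] yaw 0.023 tilt [ 0.    -0.022] q7 0.87 w 8.6
twist 0.003 or -3.139 shift now [-0.9  3.3 -2.2] after twist [-0.9  3.3 -2.2] after alt twist [0.9 3.3 2.2]
[-0.052  0.401  0.833  1.661 -0.298  1.203  0.868]
(array([ 504.3, -412. ]), array([47.3, 52.3]), -0.008, (131, 281, 26, 22))
[[507.0, -379.0, 151.0], [509.0, -383.0, 152.0], [505.0, -392.0, 153.0], [491.0, -396.0, 154.0], [513.0, -388.0, 154.0], [512.0, -386.0, 155.0], [511.0, -381.0, 155.0], [515.0, -391.0, 156.0], [514.0, -392.0, 156.0], [492.0, -396.0, 156.0], [513.0, -388.0, 156.0], [511.0, -379.0, 157.0], [513.0, -390.0, 157.0], [512.0, -391.0, 157.0], [509.0, -384.0, 157.0], [490.0, -395.0, 157.0], [501.0, -396.0, 157.0], [514.0, -384.0, 158.0], [506.0, -377.0, 158.0], [509.0, -392.0, 158.0], [514.0, -386.0, 158.0], [504.0, -376.0, 158.0], [490.0, -397.0, 158.0], [513.0, -381.0, 158.0], [514.0, -388.0, 159.0], [513.0, -383.0, 159.0], [511.0, -387.0, 159.0], [513.0, -389.0, 159.0], [508.0, -392.0, 160.0], [508.0, -386.0, 160.0], [513.0, -391.0, 160.0], [510.0, -384.0, 160.0], [503.0, -396.0, 160.0], [513.0, -381.0, 161.0], [514.0, -379.0, 161.0], [507.0, -391.0, 161.0], [513.0, -383.0, 161.0], [511.0, -380.0, 161.0], [492.0, -397.0, 162.0], [509.0, -384.0, 162.0]]
```

```bash
python3 - <<'E'
from h import *
p,d=arm.camera("scene");C=cloud("scene",d)
k=(C[...,2]>60)&(C[...,2]<400)&(abs(C[...,0]-492)<90)&(abs(C[...,1]+383)<90)
P=C[k]
for a in range(60,200,6):
    Q=P[(P[:,2]>=a)&(P[:,2]<a+6)]
    if len(Q):print(a,len(Q),Q.mean(0).round(0),Q.min(0).round(0),Q.max(0).round(0))
p,d=arm.camera("top");C=cloud("top",d);k=(C[...,2]>60)&(C[...,2]<170)&(abs(C[...,0]-492)<60)&(abs(C[...,1]+383)<60);print(len(C[k]))
print(arm.state()["eef_pos"])
E
```

```text
138 3 [ 503. -383.  144.] [ 503. -389.  143.] [ 503. -377.  144.]
144 17 [ 501. -387.  147.] [ 487. -396.  144.] [ 507. -374.  149.]
150 28 [ 506. -388.  153.] [ 483. -396.  150.] [ 513. -375.  156.]
156 33 [ 506. -387.  159.] [ 484. -396.  156.] [ 514. -374.  162.]
162 35 [ 505. -388.  165.] [ 484. -396.  162.] [ 515. -375.  168.]
168 38 [ 506. -387.  171.] [ 484. -395.  168.] [ 515. -374.  174.]
174 21 [ 507. -387.  176.] [ 486. -396.  174.] [ 514. -376.  180.]
180 10 [ 503. -391.  182.] [ 483. -396.  180.] [ 514. -379.  185.]
186 24 [ 500. -393.  190.] [ 462. -398.  186.] [ 528. -376.  192.]
192 48 [ 516. -388.  195.] [ 462. -398.  192.] [ 533. -372.  198.]
198 25 [ 525. -387.  200.] [ 464. -398.  199.] [ 536. -372.  203.]
44
[ 492.16916197 -381.40242671  130.43206581]
```

```bash
python3 - <<'E'
from h import *
C=cloud("scene",np.load("scene0.npy"))
k=(C[...,2]>100)&(C[...,2]<330)&(abs(C[...,0]-149)<90)&(abs(C[...,1]-632)<90)
P=C[k]
for a in range(140,320,8):
    Q=P[(P[:,2]>=a)&(P[:,2]<a+8)]
    if len(Q):print(a,len(Q),Q.mean(0).round(0),Q.min(0).round(0),Q.max(0).round(0))
print(proj("scene",[[148.6,632,219],[148.6,632,202]]),arm.state()["eef_pos"])
E
```

```text
236 2 [151. 630. 242.] [146. 586. 242.] [155. 674. 243.]
244 25 [151. 624. 248.] [131. 577. 244.] [170. 682. 252.]
252 28 [153. 628. 256.] [133. 572. 252.] [171. 681. 260.]
260 29 [150. 618. 264.] [126. 573. 260.] [169. 685. 268.]
268 35 [153. 627. 272.] [127. 569. 268.] [174. 683. 276.]
276 28 [154. 636. 280.] [130. 573. 277.] [172. 685. 284.]
284 43 [155. 625. 289.] [122. 562. 284.] [176. 695. 292.]
292 69 [153. 627. 296.] [118. 554. 292.] [179. 699. 300.]
300 86 [152. 621. 304.] [120. 556. 300.] [179. 705. 308.]
308 95 [153. 621. 312.] [120. 554. 308.] [179. 699. 316.]
316 81 [156. 624. 320.] [120. 558. 316.] [178. 697. 324.]
[[409.14288004  75.97326194]
 [408.75517021  80.81879154]] [ 492.16916197 -381.40242671  130.43206581]
```

step_arm --grip '[50, 50, 50]' --pt "0 0 0" --pt "0 0 0" --pt "0 0 0" --twist '[0, 0, 0]'

```text
time_s: 6.9
eef_pos: [490.8, -380.4, 128.0]
orientation: [-1.239, 1.192, -1.199]
wrist_force: [-0.2, 0.7, 0.4]
grip_width: 42.8
```

```bash
cat >> h.py <<'E'
def fingers(n=2):
    for i in range(n):
        p,d=arm.camera("scene");C=cloud("scene",d);e,_,s=pose()
        k=(C[...,2]>e[2]-30)&(C[...,2]<e[2]+45)&(abs(C[...,0]-e[0])<70)&(abs(C[...,1]-e[1])<70)&(C[...,2]>46);P=C[k]
        print("eef",e.round(1),"w",round(s["grip_width"],1),"F",s["wrist_force"].round(1))
        if len(P)<10: continue
        T=P[P[:,2]<P[:,2].min()+35];print(" cloud",len(P),"zmin",np.sort(P[:,2])[:5].round(0),"x",np.percentile(T[:,0],[1,99]).round(0),"y",np.percentile(T[:,1],[1,99]).round(0))
E
python3 - <<'E'
from h import *
fingers(4)
p,d=arm.camera("scene");cv2.imwrite("pics/a3.png",cv2.resize(p[180:320,80:240],None,fx=5,fy=5,interpolation=2)[:600])
E
```

```text
eef [ 490.8 -380.4  128. ] w 43.2 F [-0.1 -0.4 -0.1]
 cloud 213 zmin [141. 141. 141. 141. 141.] x [464. 528.] y [-394. -371.]
eef [ 490.9 -380.5  128.2] w 42.8 F [-0.4 -1.6  0.7]
 cloud 210 zmin [140. 140. 140. 141. 142.] x [466. 528.] y [-394. -371.]
eef [ 491.  -380.5  128.4] w 42.6 F [0.8 0.7 0.2]
 cloud 206 zmin [141. 141. 141. 141. 141.] x [465. 528.] y [-394. -371.]
eef [ 491.1 -380.6  128.5] w 42.7 F [-0.1 -0.4 -0.4]
 cloud 215 zmin [140. 140. 141. 141. 142.] x [467. 528.] y [-394. -371.]
```

View pics/a3.png

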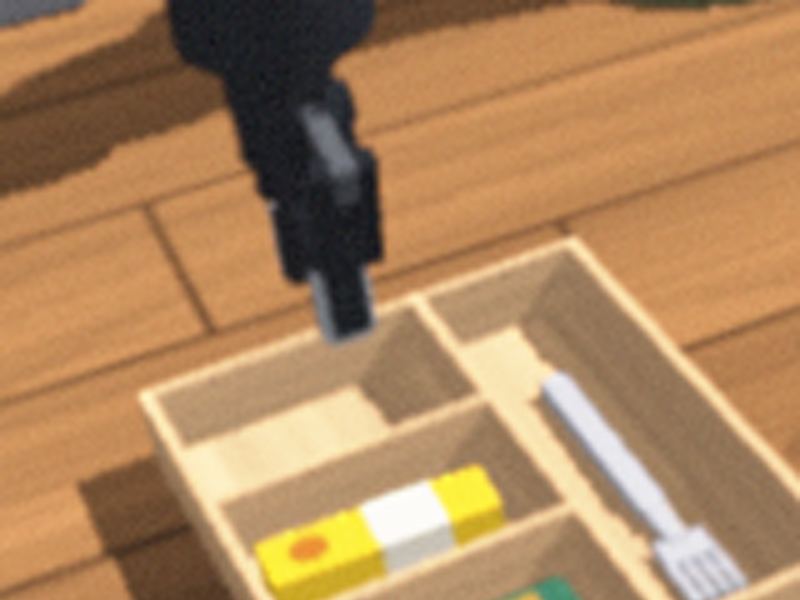

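The fingers line up with the crackers sideways. Their tips are about 12 mm above the reported TCP height though, not 17 below it, so the reported height is low by about 25–28 mm. I'll work from the observed tip heights.

step_arm --grip '[50, 50, 50, 50, 50]' --pt "1 25 1" --pt "1 25 0" --pt "0 20 0" --pt "0 8 0" --pt "0 0 0" --twist '[0, 0, 0, 0, 0]'

```text
time_s: 7.78
eef_pos: [492.8, -384.6, 49.3]
orientation: [-1.238, 1.189, -1.201]
wrist_force: [0.6, 0.8, 0.3]
grip_width: 42.9
```

```bash
python3 - <<'E'
from h import *
fingers(2);plan((492,-383,-2),.02)
E
```

```text
eef [ 493.  -384.7   49.7] w 42.4 F [ 0.2  0.6 -0.6]
 cloud 179 zmin [63. 63. 63. 63. 63.] x [468. 531.] y [-398. -375.]
eef [ 493.3 -384.9   50.2] w 42.8 F [ 0.1  0.2 -0.3]
 cloud 179 zmin [63. 63. 63. 63. 64.] x [468. 531.] y [-398. -376.]
t 7.875 pos [ 493.3 -384.9   50.2] yaw 0.024 tilt [-0.005 -0.018] q7 0.92 w 42.8
twist 0.004 or -3.138 shift now [-2.8 52.2 -0.9] after twist [-2.8 52.2 -0.9] after alt twist [ 2.8 52.2  0.9]
```

step_arm --grip '[50, 50, 50, 50, 50]' --pt "-2 15 -2" --pt "0 15 0" --pt "0 12 0" --pt "0 6 0" --pt "0 0 0" --twist '[0, 0, 0, 0, 0]'

```text
time_s: 8.5
eef_pos: [491.3, -383.8, -0.5]
orientation: [-1.237, 1.186, -1.203]
wrist_force: [-0.4, -0.3, 0.4]
grip_width: 42.7
```

```bash
python3 - <<'E'
from h import *
plan((492,-383,-2),.02);print(pose()[2]["wrist_force"])
E
```

```text
t 8.5 pos [ 491.3 -383.8   -0.5] yaw 0.024 tilt [-0.004 -0.018] q7 0.96 w 42.7
twist 0.004 or -3.138 shift now [-0.9  1.5  0.7] after twist [-0.9  1.5  0.7] after alt twist [ 0.9  1.5 -0.7]
[-0.3839375  -0.3239989   0.36886358]
```

step_arm --grip '[15, 15, 15, 15]' --pt "0 0 0" --pt "0 0 0" --pt "0 0 0" --pt "0 0 0" --twist '[0, 0, 0, 0]' --grip_force 40

```text
time_s: 9.0
eef_pos: [492.0, -384.4, 0.6]
orientation: [-1.237, 1.185, -1.204]
wrist_force: [-0.6, -0.1, -1.2]
grip_width: 29.5
```

step_arm --grip '[15, 15, 15, 15, 15]' --pt "0 -10 0" --pt "0 -25 0" --pt "0 -30 0" --pt "0 -30 0" --pt "0 0 0" --twist '[0, 0, 0, 0, 0]'

```text
time_s: 9.62
eef_pos: [492.2, -383.0, 100.6]
orientation: [-1.236, 1.184, -1.206]
wrist_force: [-0.2, -0.6, 0.0]
grip_width: 29.3
```

```bash
python3 - <<'E'
from h import *
fingers(1);plan((505.4,129.8,80),1.583)
E
```

```text
eef [ 491.4 -382.1   99. ] w 28.9 F [-0.3  0.8 -1. ]
 cloud 874 zmin [105. 105. 106. 106. 106.] x [477. 521.] y [-433. -335.]
t 9.675 pos [ 491.4 -382.1   99. ] yaw 0.023 tilt [-0.004 -0.018] q7 0.89 w 28.9
twist -1.56 or 1.582 shift now [-511.7    9.7   25.9] after twist [ 20.3   9.7 512. ] after alt twist [ -20.3    9.7 -512. ]
```

step_arm --grip '[15, 15, 15, 15, 15]' --pt "0 -1 0" --pt "0 -1 0" --pt "0 -1 0" --pt "0 -1 0" --pt "0 -1 0" --twist '[-0.17, -0.17, -0.17, -0.17, -0.17]'

```text
time_s: 10.3
eef_pos: [487.8, -378.6, 97.4]
orientation: [-1.523, 0.533, -0.518]
wrist_force: [0.4, 0.0, -1.2]
grip_width: 29.3
```

step_arm --grip '[15, 15, 15, 15]' --pt "0 -1 0" --pt "0 -1 0" --pt "0 -1 0" --pt "0 -1 0" --twist '[-0.17, -0.17, -0.17, -0.17]'

```text
time_s: 10.8
eef_pos: [484.4, -375.9, 95.2]
orientation: [-1.577, -0.008, 0.044]
wrist_force: [-0.0, 0.3, -1.8]
grip_width: 29.1
```

```bash
python3 - <<'E'
from h import *
plan((505.4,129.8,100),1.583)
E
```

```text
t 10.8 pos [ 484.4 -375.9   95.2] yaw 1.604 tilt [-0.023 -0.007] q7 2.35 w 29.1
twist 0.021 or -3.121 shift now [ 37.5  -8.8 504.7] after twist [ 27.   -8.8 505.4] after alt twist [ -27.    -8.8 -505.4]
```

step_arm --grip '[15, 15, 15, 15, 15]' --pt "4 -1 56" --pt "4 -1 56" --pt "4 -1 56" --pt "4 -1 56" --pt "4 -1 56" --twist '[0.004, 0.004, 0.004, 0.004, 0.004]'

```text
time_s: 11.42
eef_pos: [492.5, -92.7, 91.4]
orientation: [-1.578, 0.024, 0.027]
wrist_force: [1.4, 0.3, -1.1]
grip_width: 29.2
```

step_arm --grip '[15, 15, 15, 15, 15]' --pt "3 -1 56" --pt "3 -1 56" --pt "3 -1 50" --pt "0 0 0" --pt "0 0 0" --twist '[0, 0, 0, 0, 0]'

```text
time_s: 12.05
eef_pos: [495.8, 79.7, 87.5]
orientation: [-1.578, 0.023, 0.042]
wrist_force: [-0.3, -0.4, -0.6]
grip_width: 29.0
```

```bash
python3 - <<'E'
from h import *
plan((505.4,129.8,40),1.583)
E
```

```text
t 12.05 pos [495.8  79.7  87.5] yaw 1.583 tilt [-0.041 -0.008] q7 1.41 w 29.0
twist -0.0 or 3.141 shift now [12.1 46.7 50.3] after twist [12.1 46.7 50.3] after alt twist [-12.1  46.7 -50.3]
```

step_arm --grip '[15, 15, 15, 15, 15]' --pt "6 15 25" --pt "5 15 20" --pt "1 12 4" --pt "0 0 0" --pt "0 0 0" --twist '[0, 0, 0, 0, 0]'

```text
time_s: 12.68
eef_pos: [505.5, 123.3, 41.4]
orientation: [-1.582, 0.032, 0.037]
wrist_force: [0.4, -0.4, 0.6]
grip_width: 28.9
```

```bash
python3 - <<'E'
from h import *
plan((505.4,129.8,4),1.583)
E
```

```text
t 12.675 pos [505.5 123.3  41.4] yaw 1.574 tilt [-0.044 -0.011] q7 1.33 w 28.9
twist -0.009 or 3.133 shift now [ 1.6 37.3  6.9] after twist [ 1.7 37.3  6.9] after alt twist [-1.7 37.3 -6.9]
```

step_arm --grip '[15, 15, 15, 15, 15]' --pt "1 12 4" --pt "0 12 2" --pt "0 7 1" --pt "0 0 0" --pt "0 0 0" --twist '[-0.005, 0, 0, 0, 0]'

```text
time_s: 13.3
eef_pos: [505.4, 129.2, 8.7]
orientation: [-1.581, 0.029, 0.039]
wrist_force: [0.7, 0.7, -0.1]
grip_width: 29.4
```

```bash
python3 - <<'E'
from h import *
plan((505.4,129.8,3),1.583);print(pose()[2]["wrist_force"])
E
```

```text
t 13.3 pos [505.4 129.2   8.7] yaw 1.578 tilt [-0.043 -0.011] q7 1.34 w 29.4
twist -0.005 or 3.137 shift now [0.2 5.7 0.6] after twist [0.2 5.7 0.6] after alt twist [-0.2  5.7 -0.6]
[ 0.70751329  0.73692221 -0.06510629]
```

step_arm --grip '[15, 15, 50, 50, 50]' --pt "0 5 0" --pt "0 1 0" --pt "0 0 0" --pt "0 0 0" --pt "0 0 0" --twist '[0, 0, 0, 0, 0]'

```text
time_s: 13.92
eef_pos: [506.1, 129.4, 3.6]
orientation: [-1.581, 0.027, 0.038]
wrist_force: [-0.5, 0.2, 0.2]
grip_width: 42.8
```

step_arm --grip '[50, 50, 50, 50, 50]' --pt "0 -20 0" --pt "0 -35 0" --pt "0 -35 0" --pt "0 -10 -30" --pt "0 0 -56" --twist '[0, 0, 0, 0, 0]'

```text
time_s: 14.55
eef_pos: [511.0, 47.8, 107.2]
orientation: [-1.58, 0.019, 0.045]
wrist_force: [0.2, -0.5, -0.7]
grip_width: 42.4
```

step_arm --grip '[50, 50, 50, 50, 50]' --pt "8 0 -56" --pt "8 0 -56" --pt "8 0 -56" --pt "8 0 -56" --pt "8 0 -56" --twist '[0, 0, 0, 0, 0]'

```text
time_s: 15.18
eef_pos: [557.6, -238.5, 109.5]
orientation: [-1.579, 0.012, 0.045]
wrist_force: [0.8, 0.7, 0.0]
grip_width: 42.9
```

```bash
python3 - <<'E'
from h import *
p,d=arm.camera("top");cv2.imwrite("t1.png",p)
C=cloud("top",d)
print(top(C,440,570,90,170,24,42))
plan((581,-367,100),.02)
E
```

```text
(374, array([503.9, 129.6]), array([ 29.3, 101.2]), 0.012, 'zmed', np.float64(32.0))
t 15.225 pos [ 556.4 -249.3  110. ] yaw 1.583 tilt [-0.035 -0.017] q7 2.06 w 42.8
twist 1.563 or -1.579 shift now [  23.6   11.1 -117.8] after twist [118.   11.1  22.7] after alt twist [-118.    11.1  -22.7]
```

step_arm --grip '[50, 50, 50, 50, 50]' --pt "0 -1 0" --pt "0 -1 0" --pt "0 -1 0" --pt "0 -1 0" --pt "0 -1 0" --twist '[0.17, 0.17, 0.17, 0.17, 0.17]'

```text
time_s: 15.85
eef_pos: [554.9, -252.9, 114.1]
orientation: [-1.493, 0.706, -0.663]
wrist_force: [0.9, -0.5, 0.2]
grip_width: 42.8
```

step_arm --grip '[50, 50, 50, 50, 50]' --pt "0 -1 0" --pt "0 -1 0" --pt "0 -1 0" --pt "0 -1 0" --pt "0 0 0" --twist '[0.17, 0.17, 0.17, 0.17, 0]'

```text
time_s: 16.48
eef_pos: [554.8, -251.0, 117.5]
orientation: [-1.248, 1.232, -1.206]
wrist_force: [-0.6, -0.2, -0.2]
grip_width: 43.1
```

```bash
python3 - <<'E'
from h import *
plan((581,-367,50),.02)
E
```

```text
t 16.475 pos [ 554.8 -251.   117.5] yaw -0.004 tilt [-0.038 -0.017] q7 0.56 w 43.1
twist -0.024 or 3.118 shift now [114.8  68.4  29.1] after twist [115.5  68.4  26.4] after alt twist [-115.5   68.4  -26.4]
```

step_arm --grip '[50, 50, 50, 50, 50]' --pt "40 10 9" --pt "40 14 9" --pt "34 20 8" --pt "0 20 0" --pt "0 0 0" --twist '[-0.01, -0.01, -0.01, 0, 0]'

```text
time_s: 17.1
eef_pos: [582.2, -364.6, 51.4]
orientation: [-1.269, 1.195, -1.164]
wrist_force: [0.5, 0.6, 1.5]
grip_width: 43.2
```

```bash
python3 - <<'E'
from h import *
fingers(1);plan((581,-367,-1),.02)
E
```

```text
eef [ 582.7 -365.4   52.8] w 42.3 F [-0.2  0.1 -0.8]
 cloud 210 zmin [62. 63. 64. 64. 64.] x [557. 621.] y [-379. -354.]
t 17.15 pos [ 582.7 -365.4   52.8] yaw 0.048 tilt [-0.036 -0.015] q7 0.82 w 42.3
twist 0.028 or -3.113 shift now [ 0.8 53.8  0.2] after twist [ 0.8 53.8  0.2] after alt twist [-0.8 53.8 -0.2]
```

step_arm --grip '[50, 50, 50, 50, 50]' --pt "1 15 -1" --pt "0 15 0" --pt "0 14 0" --pt "0 8 0" --pt "0 0 0" --twist '[0.025, 0, 0, 0, 0]'

```text
time_s: 17.77
eef_pos: [581.5, -363.9, -1.2]
orientation: [-1.256, 1.207, -1.183]
wrist_force: [-0.2, 0.0, 0.1]
grip_width: 42.8
```

```bash
python3 - <<'E'
from h import *
plan((581,-367,-1),.02);print(pose()[2]["wrist_force"])
E
```

```text
t 17.775 pos [ 581.5 -363.9   -1.2] yaw 0.027 tilt [-0.033 -0.014] q7 0.82 w 42.8
twist 0.007 or -3.135 shift now [ 3.1 -0.1 -0.6] after twist [ 3.1 -0.1 -0.6] after alt twist [-3.1 -0.1  0.6]
[-0.24347284  0.02367379  0.07504048]
```

step_arm --grip '[50, 15, 15, 15, 15]' --pt "3 0 0" --pt "0 0 0" --pt "0 0 0" --pt "0 0 0" --pt "0 0 0" --twist '[0, 0, 0, 0, 0]'

```text
time_s: 18.4
eef_pos: [582.4, -368.0, 0.4]
orientation: [-1.256, 1.205, -1.185]
wrist_force: [-0.0, -0.4, -0.5]
grip_width: 29.3
```

step_arm --grip '[15, 15, 15, 15, 15]' --pt "0 -10 0" --pt "0 -25 0" --pt "0 -30 0" --pt "0 -30 0" --pt "0 0 0" --twist '[0, 0, 0, 0, 0]'

```text
time_s: 19.02
eef_pos: [585.5, -366.6, 99.9]
orientation: [-1.255, 1.205, -1.186]
wrist_force: [-0.4, 0.2, -0.7]
grip_width: 29.2
```

step_arm --grip '[15, 15, 15, 15, 15]' --pt "0 -1 0" --pt "0 -1 0" --pt "0 -1 0" --pt "0 -1 0" --pt "0 -1 0" --twist '[-0.17, -0.17, -0.17, -0.17, -0.17]'

```text
time_s: 19.65
eef_pos: [582.8, -364.4, 99.8]
orientation: [-1.531, 0.549, -0.498]
wrist_force: [-0.4, 0.2, -1.7]
grip_width: 29.6
```

step_arm --grip '[15, 15, 15, 15, 15]' --pt "0 -1 0" --pt "0 -1 0" --pt "0 -1 0" --pt "0 -1 0" --pt "0 0 0" --twist '[-0.17, -0.17, -0.17, -0.17, 0]'

```text
time_s: 20.27
eef_pos: [579.4, -362.2, 97.3]
orientation: [-1.576, 0.009, 0.064]
wrist_force: [0.4, 0.8, -0.3]
grip_width: 29.1
```

```bash
python3 - <<'E'
from h import *
plan((506.8,43.1,90),1.583);fingers(1)
E
```

```text
t 20.275 pos [ 579.4 -362.2   97.3] yaw 1.605 tilt [-0.046 -0.007] q7 2.24 w 29.1
twist 0.022 or -3.119 shift now [-58.2   7.9 407.6] after twist [-67.3   7.9 406.2] after alt twist [  67.3    7.9 -406.2]
eef [ 579.3 -362.2   97.1] w 29.3 F [-0.2  0.4 -1.3]
 cloud 731 zmin [101. 101. 102. 102. 102.] x [546. 622.] y [-393. -338.]
```

step_arm --grip '[15, 15, 15, 15, 15]' --pt "-8 -1 56" --pt "-8 -1 56" --pt "-8 -1 56" --pt "-8 -1 56" --pt "-8 -1 56" --twist '[0.004, 0.004, 0.004, 0.004, 0.004]'

```text
time_s: 20.95
eef_pos: [531.6, -81.5, 98.8]
orientation: [-1.58, 0.051, 0.027]
wrist_force: [1.4, 0.6, -0.2]
grip_width: 29.2
```

step_arm --grip '[15, 15, 15, 15, 15]' --pt "-8 0 56" --pt "-8 0 50" --pt "-3 5 15" --pt "0 5 0" --pt "0 0 0" --twist '[0, 0, 0, 0, 0]'

```text
time_s: 21.58
eef_pos: [511.7, 47.1, 87.0]
orientation: [-1.58, 0.056, 0.024]
wrist_force: [-0.2, -0.8, -0.5]
grip_width: 29.3
```

```bash
python3 - <<'E'
from h import *
plan((506.8,43.1,40),1.583)
E
```

```text
t 21.575 pos [511.7  47.1  87. ] yaw 1.551 tilt [-0.051 -0.009] q7 1.44 w 29.3
twist -0.032 or 3.109 shift now [-2.4 47.2 -3.6] after twist [-2.5 47.2 -3.6] after alt twist [ 2.5 47.2  3.6]
```

step_arm --grip '[15, 15, 15, 15, 15]' --pt "-1 15 -2" --pt "-1 20 -2" --pt "0 20 0" --pt "0 15 0" --pt "0 0 0" --twist '[-0.025, 0, 0, 0, 0]'

```text
time_s: 22.2
eef_pos: [505.7, 33.6, 12.1]
orientation: [-1.582, 0.045, 0.037]
wrist_force: [0.7, 1.1, 0.7]
grip_width: 29.0
```

```bash
python3 - <<'E'
from h import *
plan((507.5,43.1,3),1.583);print(pose()[2]["wrist_force"])
E
```

```text
t 22.2 pos [505.7  33.6  12.1] yaw 1.566 tilt [-0.052 -0.011] q7 1.5 w 29.0
twist -0.017 or 3.125 shift now [2.2 8.9 9.6] after twist [2.4 8.9 9.6] after alt twist [-2.4  8.9 -9.6]
[0.69825062 1.10031821 0.6534945 ]
```

step_arm --grip '[15, 15, 15]' --pt "2 0 8" --pt "0 3 2" --pt "0 0 0" --twist '[-0.015, 0, 0]'

```text
time_s: 22.58
eef_pos: [509.3, 44.3, 10.0]
orientation: [-1.581, 0.03, 0.047]
wrist_force: [0.2, 0.0, 0.2]
grip_width: 29.6
```

```bash
python3 - <<'E'
from h import *
plan((507.5,43.1,3),1.583);print(pose()[2]["wrist_force"])
E
```

```text
t 22.575 pos [509.3  44.3  10. ] yaw 1.582 tilt [-0.049 -0.011] q7 1.49 w 29.6
twist -0.001 or 3.141 shift now [-1.4  7.1 -1.1] after twist [-1.4  7.1 -1.1] after alt twist [1.4 7.1 1.1]
[0.21043465 0.02541099 0.20560464]
```

step_arm --grip '[15, 15, 50, 50, 50]' --pt "-1 5 -1" --pt "0 3 0" --pt "0 0 0" --pt "0 0 0" --pt "0 0 0" --twist '[0, 0, 0, 0, 0]'

```text
time_s: 23.2
eef_pos: [508.5, 43.2, 2.7]
orientation: [-1.581, 0.029, 0.046]
wrist_force: [0.8, 0.4, -0.2]
grip_width: 42.9
```

step_arm --grip '[42, 42, 42, 42, 42]' --pt "0 -20 0" --pt "0 -35 0" --pt "0 -30 0" --pt "0 0 -40" --pt "0 0 -56" --twist '[0, 0, 0, 0, 0]'

```text
time_s: 23.82
eef_pos: [515.0, -48.5, 91.6]
orientation: [-1.579, 0.019, 0.053]
wrist_force: [0.8, -0.4, -1.1]
grip_width: 35.5
```

step_arm --grip '[42, 42, 42, 42, 42]' --pt "0 0 -56" --pt "0 0 -56" --pt "0 0 -56" --pt "0 0 -30" --pt "0 0 0" --twist '[0, 0, 0, 0, 0]'

```text
time_s: 24.45
eef_pos: [518.9, -258.1, 95.0]
orientation: [-1.582, 0.021, 0.045]
wrist_force: [0.2, 0.5, -0.3]
grip_width: 36.0
```

```bash
python3 - <<'E'
from h import *
p,d=arm.camera("top");cv2.imwrite("t2.png",p)
C=cloud("top",d)
print("crack",top(C,440,570,95,165,24,42));print("tin",top(C,440,570,5,80,24,45))
print("lid",top(C,500,660,210,340,46,60))
plan((501.5,-271,50),1.598)
E
```

```text
crack (375, array([503.8, 129.4]), array([ 29.2, 100.9]), 0.012, 'zmed', np.float64(32.1))
tin (306, array([508. ,  43.4]), array([29., 81.]), -0.003, 'zmed', np.float64(35.4))
lid (955, array([588.4, 282.4]), array([ 79.1, 122. ]), 0.259, 'zmed', np.float64(51.8))
t 24.5 pos [ 519.2 -256.3   94.8] yaw 1.588 tilt [-0.042 -0.011] q7 2.08 w 35.8
twist -0.01 or 3.132 shift now [-16.   45.7 -13.9] after twist [-16.2  45.7 -13.7] after alt twist [16.2 45.7 13.7]
```

step_arm --grip '[34, 34, 34, 34, 34]' --pt "-10 15 -8" --pt "-6 15 -5" --pt "0 14 0" --pt "0 0 0" --pt "0 0 0" --twist '[-0.008, 0, 0, 0, 0]'

```text
time_s: 25.12
eef_pos: [500.4, -265.3, 47.1]
orientation: [-1.577, 0.009, 0.061]
wrist_force: [-0.4, -0.1, 0.8]
grip_width: 29.0
```

```bash
python3 - <<'E'
from h import *
plan((501.5,-271,-4),1.598);fingers(1)
E
```

```text
t 25.125 pos [ 500.4 -265.3   47.1] yaw 1.604 tilt [-0.044 -0.008] q7 2.14 w 29.0
twist 0.006 or -3.136 shift now [ 3.2 51.  -5.4] after twist [ 3.2 51.  -5.4] after alt twist [-3.2 51.   5.4]
eef [ 500.4 -265.2   47.1] w 29.2 F [ 0.3 -0.8 -0.7]
 cloud 190 zmin [57. 59. 59. 61. 61.] x [491. 515.] y [-296. -240.]
```

step_arm --grip '[34, 34, 34, 34, 34]' --pt "2 12 -5" --pt "1 15 0" --pt "0 13 0" --pt "0 6 0" --pt "0 0 0" --twist '[0, 0, 0, 0, 0]'

```text
time_s: 25.8
eef_pos: [502.0, -270.6, -2.4]
orientation: [-1.577, 0.009, 0.061]
wrist_force: [-0.4, -0.5, 0.4]
grip_width: 29.3
```

```bash
python3 - <<'E'
from h import *
plan((501.5,-270.5,-4),1.598);print(pose()[2]["wrist_force"])
E
```

```text
t 25.8 pos [ 502.  -270.6   -2.4] yaw 1.604 tilt [-0.044 -0.008] q7 2.17 w 29.3
twist 0.006 or -3.135 shift now [-0.4  1.6  0.1] after twist [-0.4  1.6  0.1] after alt twist [ 0.4  1.6 -0.1]
[-0.3882351 -0.5037678  0.3599255]
```

step_arm --grip '[34, 5, 5, 5, 5]' --pt "0 2 0" --pt "0 0 0" --pt "0 0 0" --pt "0 0 0" --pt "0 0 0" --twist '[0, 0, 0, 0, 0]'

```text
time_s: 26.42
eef_pos: [502.8, -270.9, -3.4]
orientation: [-1.578, 0.007, 0.06]
wrist_force: [0.3, -1.0, 0.7]
grip_width: 12.3
```

step_arm --grip '[5, 5, 5, 5]' --pt "0 -10 0" --pt "0 -25 0" --pt "0 -30 0" --pt "0 0 0" --twist '[0, 0, 0, 0]'

```text
time_s: 26.92
eef_pos: [505.8, -270.6, 65.0]
orientation: [-1.578, 0.007, 0.059]
wrist_force: [0.6, 0.0, -0.2]
grip_width: 12.5
```

```bash
python3 - <<'E'
from h import *
p,d=arm.camera("scene");cv2.imwrite("pics/f1.png",cv2.resize(p[200:320,110:270],None,fx=4,fy=4,interpolation=2))
plan((569.9,-116.3,60),1.583)
E
```

```text
t 26.975 pos [ 504.7 -270.    63.5] yaw 1.604 tilt [-0.044 -0.008] q7 2.14 w 12.6
twist 0.021 or -3.121 shift now [ 70.3  -0.6 151.5] after twist [ 67.1  -0.6 152.9] after alt twist [ -67.1   -0.6 -152.9]
```

View pics/f1.png

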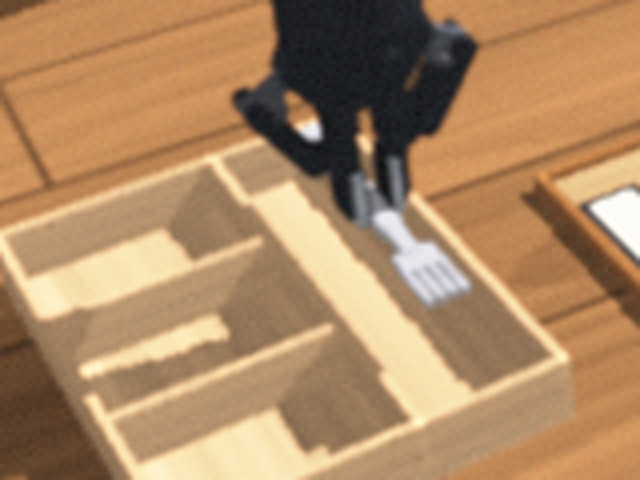

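The fork is held and clear of the caddy.

step_arm --grip '[5, 5, 5, 5, 5]' --pt "14 -2 32" --pt "14 -2 32" --pt "14 0 32" --pt "14 0 32" --pt "8 0 18" --twist '[0.005, 0.005, 0.005, 0, 0]'

```text
time_s: 27.6
eef_pos: [562.1, -120.4, 58.6]
orientation: [-1.577, 0.032, 0.051]
wrist_force: [-0.2, -0.1, -1.2]
grip_width: 12.2
```

step_arm --grip '[5, 5]' --pt "0 0 0" --pt "0 0 0" --twist '[0, 0]'

```text
time_s: 27.85
eef_pos: [561.2, -120.7, 57.4]
orientation: [-1.578, 0.033, 0.054]
wrist_force: [-0.5, -0.1, 0.2]
grip_width: 12.9
```

```bash
python3 - <<'E'
from h import *
plan((569.9,-116.3,30),1.583)
E
```

```text
t 27.85 pos [ 561.2 -120.7   57.4] yaw 1.584 tilt [-0.055 -0.008] q7 1.83 w 12.9
twist 0.001 or -3.141 shift now [10.3 26.8  4.5] after twist [10.3 26.8  4.5] after alt twist [-10.3  26.8  -4.5]
```

step_arm --grip '[5, 5, 5, 5, 5]' --pt "7 12 4" --pt "5 12 1" --pt "1 10 0" --pt "0 8 0" --pt "0 0 0" --twist '[0, 0, 0, 0, 0]'

```text
time_s: 28.48
eef_pos: [570.5, -119.7, 10.6]
orientation: [-1.579, 0.04, 0.051]
wrist_force: [-0.8, 0.1, -0.6]
grip_width: 12.8
```

```bash
python3 - <<'E'
from h import *
plan((570.9,-116.3,0),1.583);print(pose()[2]["wrist_force"])
E
```

```text
t 28.475 pos [ 570.5 -119.7   10.6] yaw 1.578 tilt [-0.058 -0.009] q7 1.84 w 12.8
twist -0.005 or 3.137 shift now [ 1.  10.5  3.5] after twist [ 1.1 10.5  3.5] after alt twist [-1.1 10.5 -3.5]
[-0.83114015  0.07136124 -0.60004925]
```

step_arm --grip '[5, 5, 5]' --pt "1 6 3" --pt "0 4 0" --pt "0 0 0" --twist '[0, 0, 0]'

```text
time_s: 28.85
eef_pos: [571.4, -116.5, 0.4]
orientation: [-1.579, 0.039, 0.05]
wrist_force: [-0.3, -0.9, -0.4]
grip_width: 12.6
```

step_arm --grip '[5, 34, 34, 34]' --pt "0 1 0" --pt "0 0 0" --pt "0 0 0" --pt "0 0 0" --twist '[0, 0, 0, 0]'

```text
time_s: 29.35
eef_pos: [572.1, -116.7, 0.3]
orientation: [-1.579, 0.037, 0.049]
wrist_force: [0.1, -0.3, -1.0]
grip_width: 29.0
```

step_arm --grip '[34, 34, 34, 50, 90]' --pt "0 -15 0" --pt "0 -35 0" --pt "0 -40 0" --pt "0 -40 0" --pt "0 -30 0" --twist '[0, 0, 0, 0, 0]'

```text
time_s: 29.98
eef_pos: [580.0, -115.3, 166.8]
orientation: [-1.579, 0.04, 0.05]
wrist_force: [-0.1, -0.6, 0.1]
grip_width: 59.6
```

```bash
python3 - <<'E'
from h import *
plan((588,282,170),1.842)
E
```

```text
t 29.975 pos [ 580.  -115.3  166.8] yaw 1.577 tilt [-0.057 -0.009] q7 1.79 w 59.6
twist -0.265 or 2.877 shift now [ 10.2  -7.4 397.2] after twist [113.7  -7.4 380.7] after alt twist [-113.7   -7.4 -380.7]
```

step_arm --grip '[40, 40, 40, 40, 40]' --pt "8 -1 56" --pt "10 -1 56" --pt "12 -1 56" --pt "16 -1 55" --pt "16 -1 55" --twist '[-0.04, -0.04, -0.04, -0.04, -0.04]'

```text
time_s: 30.6
eef_pos: [624.4, 165.7, 179.3]
orientation: [-1.572, -0.123, 0.187]
wrist_force: [0.6, 0.1, -0.6]
grip_width: 34.3
```

step_arm --grip '[40, 40, 40, 40]' --pt "16 0 55" --pt "10 0 35" --pt "0 0 0" --pt "0 0 0" --twist '[-0.04, -0.02, 0, 0]'

```text
time_s: 31.1
eef_pos: [630.0, 268.8, 182.3]
orientation: [-1.563, -0.181, 0.239]
wrist_force: [0.5, -0.4, 0.7]
grip_width: 34.1
```

```bash
python3 - <<'E'
from h import *
p,d=arm.camera("top");cv2.imwrite("t3.png",p);C=cloud("top",d)
m=mask(p,(0,0,0),(180,60,205),(358,156,381,236));print("fork",rect("top",m,12))
q=cv2.resize(p[150:250,260:400],None,fx=5,fy=5,interpolation=2);cv2.imwrite("pics/t3.png",q)
b=(C[...,0]>530)&(C[...,0]<640)&(C[...,1]>210)&(C[...,1]<340)
print("bar",top(C,500,660,210,340,72,95))
plan((588,282,90),1.842)
E
```

```text
fork (array([ 568.6, -115.5]), array([ 36.7, 189. ]), 0.021, (363, 165, 15, 63))
bar (0, array([0., 0.]), array([0., 0.]), 0.0, 'zmed', np.float64(nan))
t 31.15 pos [629.9 269.1 182.3] yaw 1.838 tilt [-0.036 -0.007] q7 1.44 w 33.9
twist -0.004 or 3.138 shift now [-33.6  93.7  23.2] after twist [-33.5  93.7  23.4] after alt twist [ 33.5  93.7 -23.4]
  return _methods._mean(a, axis=axis, dtype=dtype,
  ret = ret.dtype.type(ret / rcount)
```

View pics/t3.png

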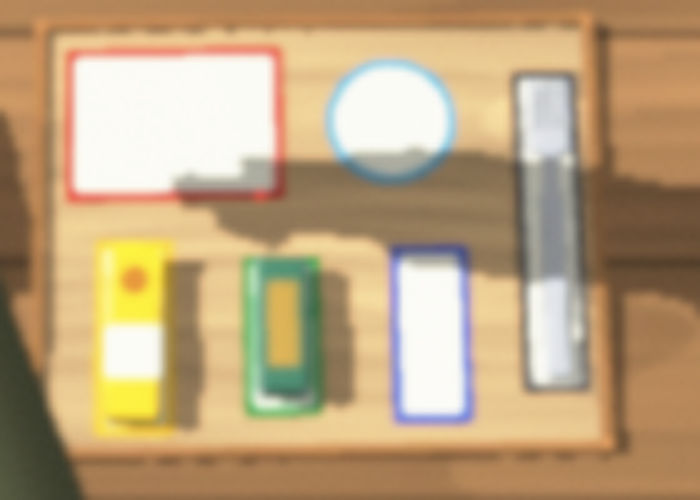

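Crackers (133,335), tin (282,335) and fork (550,230) all sit inside their outlines. The arm blocks the top view of the lunch box, so I'll check it from the scene camera.

```bash
python3 - <<'E'
from h import *
p,d=arm.camera("scene");C=cloud("scene",d);C0=cloud("scene",np.load("scene0.npy"))
for c in(C0,C):print(top(c,500,680,210,350,73,95),top(c,500,680,210,350,47,58))
E
```

```text
(166, array([590.5, 277.8]), array([20.9, 66.9]), 0.387, 'zmed', np.float64(84.6)) (702, array([589.1, 278.9]), array([ 86. , 124.4]), 0.263, 'zmed', np.float64(52.5))
(170, array([589.7, 278.6]), array([18.8, 68.7]), 0.264, 'zmed', np.float64(84.4)) (701, array([588.8, 277.9]), array([ 83.9, 127.1]), 0.302, 'zmed', np.float64(52.3))
```

step_arm --grip '[40, 40, 40, 40, 40]' --pt "-16 15 12" --pt "-16 25 10" --pt "0 25 0" --pt "0 10 0" --pt "0 0 0" --twist '[0, 0, 0, 0, 0]'

```text
time_s: 31.82
eef_pos: [593.4, 272.1, 109.7]
orientation: [-1.566, -0.174, 0.224]
wrist_force: [0.9, -0.1, 1.1]
grip_width: 34.2
```

```bash
python3 - <<'E'
from h import *
plan((588,282,54),1.842);fingers(1)
E
```

```text
t 31.825 pos [593.4 272.1 109.7] yaw 1.824 tilt [-0.031 -0.008] q7 1.4 w 34.2
twist -0.018 or 3.124 shift now [-0.9 55.7 11. ] after twist [-0.7 55.7 11. ] after alt twist [  0.7  55.7 -11. ]
eef [593.8 272.  110.3] w 34.1 F [ 0.7 -1.   0.8]
 cloud 306 zmin [80. 80. 81. 81. 81.] x [559. 621.] y [265. 292.]
```

step_arm --grip '[40, 40, 40, 40]' --pt "0 8 9" --pt "0 6 2" --pt "0 0 0" --pt "0 0 0" --twist '[-0.01, 0, 0, 0]'

```text
time_s: 32.38
eef_pos: [592.0, 284.1, 97.6]
orientation: [-1.563, -0.185, 0.229]
wrist_force: [-0.1, -0.4, -0.7]
grip_width: 34.1
```

```bash
python3 - <<'E'
from h import *
plan((588,282,54),1.842)
E
```

```text
t 32.375 pos [592.  284.1  97.6] yaw 1.835 tilt [-0.027 -0.006] q7 1.39 w 34.1
twist -0.007 or 3.134 shift now [-3.2 43.7 -1. ] after twist [-3.2 43.7 -1. ] after alt twist [ 3.2 43.7  1. ]
```

step_arm --grip '[40, 40, 40, 40, 40]' --pt "-3 12 -1" --pt "0 14 0" --pt "0 12 0" --pt "0 5 0" --pt "0 0 0" --twist '[0, 0, 0, 0, 0]'

```text
time_s: 33.0
eef_pos: [587.4, 281.1, 50.6]
orientation: [-1.564, -0.184, 0.23]
wrist_force: [-0.2, -0.6, -0.2]
grip_width: 34.1
```

step_arm --grip '[5, 5, 5, 5]' --pt "0 0 0" --pt "0 0 0" --pt "0 0 0" --pt "0 0 0" --twist '[0, 0, 0, 0]' --grip_force 70

```text
time_s: 33.5
eef_pos: [587.6, 281.5, 50.9]
orientation: [-1.564, -0.184, 0.23]
wrist_force: [0.4, 1.1, -2.9]
grip_width: 12.5
```

```bash
python3 - <<'E'
from h import *
plan((588,282,54),1.842);print(pose()[2]["wrist_force"])
E
```

```text
t 33.5 pos [587.6 281.5  50.9] yaw 1.834 tilt [-0.028 -0.007] q7 1.4 w 12.5
twist -0.008 or 3.134 shift now [ 0.5 -3.1  0.3] after twist [ 0.5 -3.1  0.3] after alt twist [-0.5 -3.1 -0.3]
[ 0.4059915   1.10507241 -2.86227122]
```

step_arm --grip '[5, 5, 5, 5, 5]' --pt "0 -10 0" --pt "0 -20 0" --pt "0 -25 0" --pt "0 -15 0" --pt "0 -2 0" --twist '[0, 0, 0, 0, 0]'

```text
time_s: 34.12
eef_pos: [589.8, 281.4, 128.0]
orientation: [-1.564, -0.184, 0.229]
wrist_force: [-0.3, -1.0, -3.7]
grip_width: 12.8
```

step_arm --grip '[5, 5, 5, 5, 5]' --pt "0 -2 0" --pt "0 -2 0" --pt "0 -2 0" --pt "0 -2 0" --pt "0 -2 0" --twist '[0.15, 0.165, 0.165, 0.165, 0.165]'

```text
time_s: 34.75
eef_pos: [588.0, 280.4, 135.5]
orientation: [-1.542, 0.473, -0.427]
wrist_force: [-1.0, -0.8, -3.3]
grip_width: 12.3
```

step_arm --grip '[5, 5, 5, 5, 5]' --pt "0 -2 0" --pt "0 -2 0" --pt "0 -2 0" --pt "0 -2 0" --pt "0 -2 0" --twist '[0.165, 0.165, 0.165, 0.165, 0.16]'

```text
time_s: 35.38
eef_pos: [585.5, 279.7, 141.8]
orientation: [-1.313, 1.122, -1.085]
wrist_force: [0.7, 0.3, -3.6]
grip_width: 12.5
```

```bash
python3 - <<'E'
from h import *
plan((635.9,107.7,110),.017);print(pose()[2]["wrist_force"])
p,d=arm.camera("scene");C=cloud("scene",d);e=pose()[0];print("lid",top(C,e[0]-90,e[0]+90,e[1]-90,e[1]+90,e[2]-10,e[2]+12))
E
```

```text
t 35.375 pos [585.5 279.7 141.8] yaw 0.15 tilt [-0.039 -0.013] q7 -0.21 w 12.5
twist 0.133 or -3.008 shift now [177.4  31.9  25.3] after twist [172.5  31.9  48.7] after alt twist [-172.5   31.9  -48.7]
[ 0.69464791  0.29357956 -3.58493304]
lid (711, array([587.2, 273.7]), array([ 81.9, 124.1]), -1.447, 'zmed', np.float64(143.0))
```

step_arm --grip '[5, 5, 5, 5, 5]' --pt "0 0 0" --pt "40 0 10" --pt "45 0 12" --pt "45 0 13" --pt "35 0 10" --twist '[0.12, 0.005, 0.005, 0, 0]'

```text
time_s: 36.05
eef_pos: [632.4, 118.3, 138.4]
orientation: [-1.266, 1.21, -1.17]
wrist_force: [-0.7, -0.3, -2.8]
grip_width: 12.2
```

step_arm --grip '[5, 5]' --pt "0 2 0" --pt "0 0 0" --twist '[0, 0]'

```text
time_s: 36.3
eef_pos: [632.5, 113.6, 135.5]
orientation: [-1.267, 1.212, -1.173]
wrist_force: [-0.5, 1.6, -2.9]
grip_width: 12.9
```

```bash
python3 - <<'E'
from h import *
plan((635.9,107.7,90),.017)
E
```

```text
t 36.3 pos [632.5 113.6 135.5] yaw 0.032 tilt [-0.045 -0.014] q7 -0.05 w 12.9
twist 0.015 or -3.126 shift now [ 5.5 45.4  5.3] after twist [ 5.4 45.4  5.4] after alt twist [-5.4 45.4 -5.4]
```

step_arm --grip '[5, 5, 5, 5, 5]' --pt "4 15 4" --pt "1 18 1" --pt "0 15 0" --pt "0 8 0" --pt "0 0 0" --twist '[0.01, 0, 0, 0, 0]'

```text
time_s: 36.92
eef_pos: [632.9, 112.0, 73.0]
orientation: [-1.269, 1.218, -1.173]
wrist_force: [0.1, 0.2, -4.1]
grip_width: 12.7
```

```bash
python3 - <<'E'
from h import *
plan((635.9,107.7,58),.017);print(pose()[2]["wrist_force"])
p,d=arm.camera("scene");C=cloud("scene",d);e=pose()[0];print("lid",top(C,e[0]-80,e[0]+80,e[1]-80,e[1]+80,e[2]-10,e[2]+12))
E
```

```text
t 36.925 pos [632.9 112.   73. ] yaw 0.029 tilt [-0.049 -0.013] q7 -0.03 w 12.7
twist 0.012 or -3.13 shift now [ 4.2 14.9  3.7] after twist [ 4.2 14.9  3.7] after alt twist [-4.2 14.9 -3.7]
[ 0.14284919  0.22279328 -4.05984136]
lid (915, array([634.5, 105.6]), array([ 83.2, 122.7]), -1.547, 'zmed', np.float64(74.3))
```

step_arm --grip '[5, 5, 5, 5]' --pt "2 5 2" --pt "0 5 0" --pt "0 3 0" --pt "0 0 0" --twist '[0.008, 0, 0, 0]'

```text
time_s: 37.48
eef_pos: [636.0, 109.8, 61.2]
orientation: [-1.261, 1.222, -1.181]
wrist_force: [0.4, -0.1, -3.7]
grip_width: 12.9
```

```bash
python3 - <<'E'
from h import *
plan((635.9,107.7,57),.017);print(pose()[2]["wrist_force"])
p,d=arm.camera("scene");C=cloud("scene",d);e=pose()[0];print("lid",top(C,e[0]-80,e[0]+80,e[1]-80,e[1]+80,e[2]-10,e[2]+12))
E
```

```text
t 37.475 pos [636.  109.8  61.2] yaw 0.02 tilt [-0.046 -0.012] q7 -0.03 w 12.9
twist 0.003 or -3.138 shift now [2.1 4.3 0.1] after twist [2.1 4.3 0.1] after alt twist [-2.1  4.3 -0.1]
[ 0.40737197 -0.06418339 -3.74755264]
lid (908, array([637.4, 104.1]), array([ 81.3, 122.5]), -1.562, 'zmed', np.float64(62.5))
```

step_arm --grip '[5, 5, 5, 5]' --pt "0 2 0" --pt "0 1 0" --pt "0 1 0" --pt "0 0 0" --twist '[0, 0, 0, 0]'

```text
time_s: 38.02
eef_pos: [636.6, 109.4, 59.6]
orientation: [-1.259, 1.221, -1.181]
wrist_force: [-2.0, -1.1, -0.4]
grip_width: 12.8
```

step_arm --grip '[40, 40, 40]' --pt "0 0 0" --pt "0 0 0" --pt "0 0 0" --twist '[0, 0, 0]'

```text
time_s: 38.4
eef_pos: [637.8, 110.2, 59.9]
orientation: [-1.257, 1.219, -1.182]
wrist_force: [0.1, -0.9, -0.1]
grip_width: 34.0
```

step_arm --grip '[40, 40, 40, 40, 40]' --pt "0 -15 0" --pt "0 -30 0" --pt "0 -40 0" --pt "0 -30 0" --pt "0 0 0" --twist '[0, 0, 0, 0, 0]'

```text
time_s: 39.02
eef_pos: [644.0, 111.5, 182.6]
orientation: [-1.253, 1.217, -1.184]
wrist_force: [-0.1, -0.0, -0.6]
grip_width: 34.0
```

```bash
python3 - <<'E'
from h import *
p,d=arm.camera("scene");C=cloud("scene",d);print("lid",top(C,540,730,20,200,47,68),"bar",top(C,540,730,20,200,82,98))
plan((470.5,397.5,170),0.522+np.pi/2)
E
```

```text
lid (969, array([636.5, 102.3]), array([ 82.7, 121.5]), -1.52, 'zmed', np.float64(58.3)) bar (178, array([637.6, 103.1]), array([17.3, 67.5]), -1.489, 'zmed', np.float64(91.5))
t 39.075 pos [643.1 111.4 180.9] yaw 0.02 tilt [-0.04  -0.011] q7 -0.06 w 34.3
twist 1.069 or -2.073 shift now [-289.7   14.7 -166.3] after twist [   6.4   14.7 -334. ] after alt twist [ -6.4  14.7 334. ]
```

step_arm --grip '[30, 30, 30, 30, 30]' --pt "0 -1 0" --pt "0 -1 0" --pt "0 -1 0" --pt "0 -1 0" --pt "0 -1 0" --twist '[0.17, 0.17, 0.17, 0.17, 0.17]'

```text
time_s: 39.7
eef_pos: [639.4, 110.8, 179.7]
orientation: [-0.729, 1.829, -1.818]
wrist_force: [-0.0, 0.7, 0.5]
grip_width: 25.5
```

step_arm --grip '[30, 30, 30, 30, 30]' --pt "0 -1 0" --pt "0 0 0" --pt "0 0 -55" --pt "0 0 -55" --pt "0 0 -55" --twist '[0.17, 0.05, 0, 0, 0]'

```text
time_s: 40.33
eef_pos: [560.0, 252.5, 175.4]
orientation: [-0.538, 1.976, -1.989]
wrist_force: [0.8, 0.4, -0.2]
grip_width: 25.5
```

step_arm --grip '[30, 30, 30, 30]' --pt "0 0 -55" --pt "0 0 -55" --pt "0 0 0" --pt "0 0 0" --twist '[0, 0, 0, 0]'

```text
time_s: 40.83
eef_pos: [501.7, 357.9, 170.9]
orientation: [-0.556, 1.971, -1.987]
wrist_force: [0.3, -0.5, 0.2]
grip_width: 25.5
```

```bash
python3 - <<'E'
from h import *
p,d=arm.camera("top");C=cloud("top",d);cv2.imwrite("pics/t4.png",cv2.resize(p[130:290,130:400],None,fx=2.9,fy=2.9,interpolation=2))
print("lid",top(C,540,730,20,200,47,68));print("crack",top(C,440,570,95,165,24,42));print("tin",top(C,440,570,5,80,24,45))
print("card",top(C,400,540,340,450,102,116))
plan((470.5,397.5,120),0.522+np.pi/2)
E
```

```text
lid (944, array([634.2, 105.2]), array([ 79.8, 118.2]), -1.559, 'zmed', np.float64(58.0))
crack (374, array([504. , 129.4]), array([ 29.2, 100.3]), 0.008, 'zmed', np.float64(32.0))
tin (303, array([507.7,  43.3]), array([29. , 80.2]), 0.001, 'zmed', np.float64(35.3))
card (68, array([468.3, 396.8]), array([ 7. , 84.6]), 0.51, 'zmed', np.float64(109.0))
t 40.875 pos [501.2 358.6 170.8] yaw -1.09 tilt [-0.067 -0.023] q7 -1.58 w 25.7
twist -0.042 or 3.1 shift now [  5.7  51.8 -48.2] after twist [  3.6  51.8 -48.4] after alt twist [-3.6 51.8 48.4]
```

View pics/t4.png

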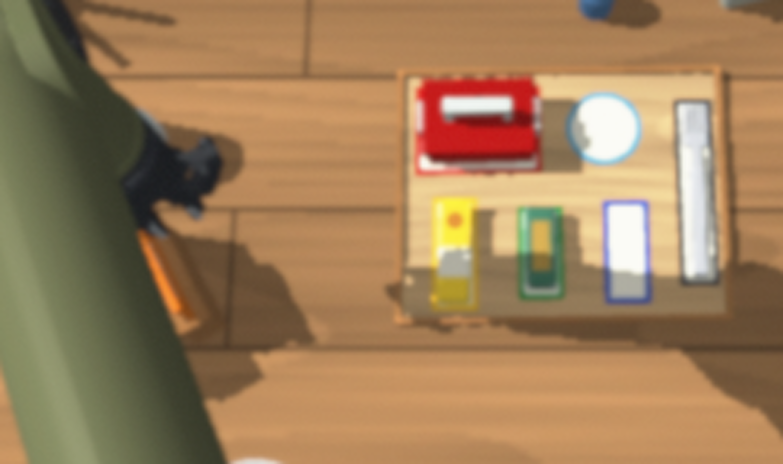

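The tray is complete: lunch box, crackers, tin and fork lie inside their outlines, and the blue circle and blue rectangle are empty. Now the card.

step_arm --grip '[30, 30, 30, 30]' --pt "3 10 -24" --pt "1 20 -20" --pt "0 18 -3" --pt "0 0 0" --twist '[-0.03, -0.01, 0, 0]'

```text
time_s: 41.38
eef_pos: [470.0, 397.0, 118.4]
orientation: [-0.595, 1.948, -1.962]
wrist_force: [0.1, -0.0, -0.6]
grip_width: 25.7
```

```bash
python3 - <<'E'
from h import *
plan((470.5,397.5,69),0.522+np.pi/2);fingers(1)
E
```

```text
t 41.375 pos [470.  397.  118.4] yaw -1.051 tilt [-0.069 -0.026] q7 -1.61 w 25.7
twist -0.002 or 3.139 shift now [-4.2 49.2  0.4] after twist [-4.2 49.2  0.4] after alt twist [ 4.2 49.2 -0.4]
eef [470.6 397.4 119.4] w 25.8 F [0.2 0.1 0.9]
 cloud 400 zmin [89. 89. 89. 89. 90.] x [409. 512.] y [370. 465.]
```

step_arm --grip '[30, 30, 30, 30, 30]' --pt "-2 14 0" --pt "-1 15 0" --pt "-1 12 0" --pt "0 6 0" --pt "0 0 0" --twist '[0, 0, 0, 0, 0]'

```text
time_s: 42.05
eef_pos: [472.9, 396.6, 69.5]
orientation: [-0.589, 1.95, -1.963]
wrist_force: [-0.7, 0.4, 1.0]
grip_width: 25.3
```

```bash
python3 - <<'E'
from h import *
plan((470.5,397.5,69),0.522+np.pi/2);print(pose()[2]["wrist_force"])
E
```

```text
t 42.05 pos [472.9 396.6  69.5] yaw -1.054 tilt [-0.066 -0.024] q7 -1.58 w 25.3
twist -0.006 or 3.136 shift now [ 1.6  0.6 -2. ] after twist [ 1.6  0.6 -2. ] after alt twist [-1.6  0.6  2. ]
[-0.71350206  0.36517266  0.95608543]
```

step_arm --grip '[30, 2, 2, 2, 2]' --pt "2 0 -2" --pt "0 0 0" --pt "0 0 0" --pt "0 0 0" --pt "0 0 0" --twist '[0, 0, 0, 0, 0]' --grip_force 50

```text
time_s: 42.68
eef_pos: [470.7, 398.1, 71.1]
orientation: [-0.586, 1.951, -1.961]
wrist_force: [-0.1, -0.2, -0.7]
grip_width: 4.9
```

```bash
python3 - <<'E'
from h import *
e,R,s=pose();print(e,R.as_matrix()[:2,1],yaw(),s["grip_width"],s["wrist_force"],s["ft_torque"])
E
```

```text
[470.69073716 398.12534377  71.10022177] [-0.06480503 -0.02237687] -1.0542140791369359 4.897463369026383 [-0.07640941 -0.24470937 -0.69304687] [ 0.02654775 -0.09072467 -0.0030913 ]
```

step_arm --grip '[2, 2, 2, 2, 2]' --pt "0 -8 0" --pt "0 -15 0" --pt "0 -20 0" --pt "0 -18 0" --pt "0 0 0" --twist '[0, 0, 0, 0, 0]'

```text
time_s: 43.3
eef_pos: [475.9, 399.9, 137.4]
orientation: [-0.583, 1.951, -1.959]
wrist_force: [-0.3, 0.1, -0.3]
grip_width: 5.0
```

```bash
python3 - <<'E'
from h import *
plan((470.5-33.9,397.5+58.9,135),0.522+np.pi/2)
p,d=arm.camera("scene");cv2.imwrite("pics/k1.png",cv2.resize(p[100:220,370:500],None,fx=4,fy=4,interpolation=2))
E
```

```text
t 43.3 pos [475.9 399.9 137.4] yaw -1.055 tilt [-0.063 -0.021] q7 -1.61 w 5.0
twist -0.006 or 3.136 shift now [  6.1   3.7 -68.5] after twist [  5.7   3.7 -68.5] after alt twist [-5.7  3.7 68.5]
```

View pics/k1.png

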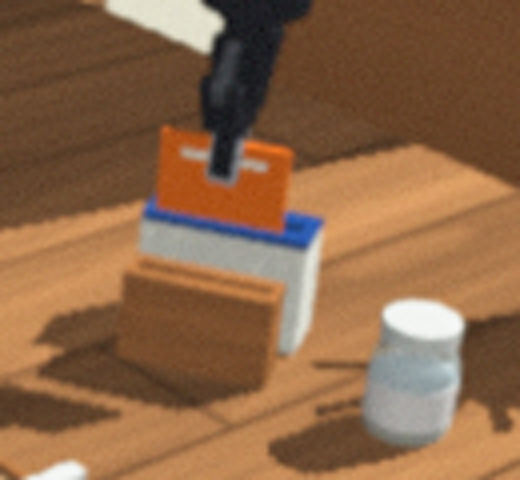

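step_arm --grip '[2, 2, 2, 2, 2]' --pt "2 0 -25" --pt "2 0 -25" --pt "1 0 -13" --pt "0 0 0" --pt "0 0 0" --twist '[-0.004, 0, 0, 0, 0]'

```text
time_s: 43.98
eef_pos: [433.9, 455.9, 134.2]
orientation: [-0.597, 1.947, -1.959]
wrist_force: [-0.2, 0.5, 0.3]
grip_width: 5.0
```

```bash
python3 - <<'E'
from h import *
plan((436.6,456.9,115),0.522+np.pi/2)
E
```

```text
t 43.975 pos [433.9 455.9 134.2] yaw -1.047 tilt [-0.069 -0.025] q7 -1.71 w 5.0
twist 0.002 or -3.14 shift now [-4.3 19.   0.7] after twist [-4.3 19.   0.7] after alt twist [ 4.3 19.  -0.7]
```

step_arm --grip '[2, 2, 2, 2]' --pt "-2 8 0" --pt "-2 8 0" --pt "0 0 0" --pt "0 0 0" --twist '[0, 0, 0, 0]'

```text
time_s: 44.48
eef_pos: [438.1, 455.0, 116.3]
orientation: [-0.594, 1.948, -1.964]
wrist_force: [0.4, 0.2, -1.4]
grip_width: 5.0
```

```bash
python3 - <<'E'
from h import *
plan((436.6,456.9,100),0.522+np.pi/2)
p,d=arm.camera("scene");cv2.imwrite("pics/k2.png",cv2.resize(p[100:220,370:500],None,fx=5,fy=5,interpolation=2)[:600])
E
```

```text
t 44.475 pos [438.1 455.  116.3] yaw -1.051 tilt [-0.069 -0.026] q7 -1.7 w 5.0
twist -0.003 or 3.139 shift now [-0.8 16.3 -2.2] after twist [-0.8 16.3 -2.2] after alt twist [ 0.8 16.3  2.2]
```

View pics/k2.png

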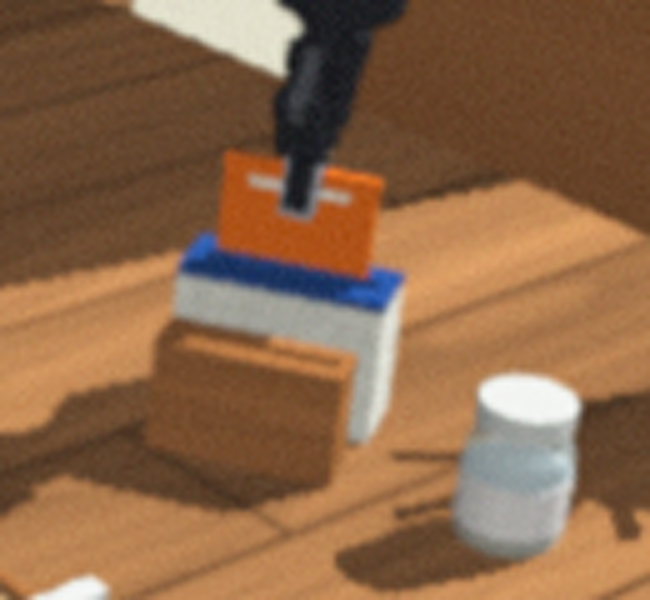

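step_arm --grip '[2, 2, 2]' --pt "-1 2 -2" --pt "0 4 0" --pt "0 0 0" --twist '[0, 0, 0]'

```text
time_s: 44.9
eef_pos: [437.5, 457.5, 110.2]
orientation: [-0.594, 1.948, -1.963]
wrist_force: [0.3, -0.5, 0.3]
grip_width: 5.4
```

```bash
python3 - <<'E'
from h import *
plan((436.6,456.9,100),0.522+np.pi/2);print(pose()[2]["wrist_force"])
E
```

```text
t 44.9 pos [437.5 457.5 110.2] yaw -1.051 tilt [-0.068 -0.026] q7 -1.7 w 5.4
twist -0.002 or 3.139 shift now [ 0.3 10.2  0.2] after twist [ 0.3 10.2  0.2] after alt twist [-0.3 10.2 -0.2]
[ 0.29916667 -0.45052976  0.30207378]
```

step_arm --grip '[2, 2, 2, 2]' --pt "0 5 0" --pt "0 5 0" --pt "0 3 0" --pt "0 0 0" --twist '[0, 0, 0, 0]'

```text
time_s: 45.4
eef_pos: [436.3, 457.1, 96.1]
orientation: [-0.594, 1.948, -1.963]
wrist_force: [0.7, 0.2, 0.5]
grip_width: 5.0
```

```bash
python3 - <<'E'
from h import *
plan((436.6,456.9,92),0.522+np.pi/2);print(pose()[2]["wrist_force"])
E
```

```text
t 45.4 pos [436.3 457.1  96.1] yaw -1.051 tilt [-0.069 -0.026] q7 -1.7 w 5.0
twist -0.002 or 3.14 shift now [-0.4  4.1  0.3] after twist [-0.4  4.1  0.3] after alt twist [ 0.4  4.1 -0.3]
[0.72506553 0.16420765 0.45263818]
```

step_arm --grip '[2, 2, 2]' --pt "0 5 0" --pt "0 4 0" --pt "0 0 0" --twist '[0, 0, 0]'

```text
time_s: 45.78
eef_pos: [435.7, 456.9, 86.6]
orientation: [-0.594, 1.948, -1.963]
wrist_force: [0.5, 0.2, -0.5]
grip_width: 5.4
```

step_arm --grip '[25, 25, 25, 25]' --pt "0 0 0" --pt "0 0 0" --pt "0 0 0" --pt "0 -5 0" --twist '[0, 0, 0, 0]'

```text
time_s: 46.28
eef_pos: [436.2, 457.0, 92.0]
orientation: [-0.594, 1.948, -1.963]
wrist_force: [-0.1, 0.3, -0.1]
grip_width: 21.6
```

step_arm --grip '[25, 25, 25, 25, 25]' --pt "0 -20 0" --pt "0 -30 0" --pt "0 -40 0" --pt "0 -40 0" --pt "0 0 0" --twist '[0, 0, 0, 0, 0]'

```text
time_s: 46.9
eef_pos: [447.1, 461.0, 233.1]
orientation: [-0.587, 1.95, -1.958]
wrist_force: [0.0, 0.4, -0.3]
grip_width: 21.4
```

```bash
python3 - <<'E'
from h import *
p,d=arm.camera("scene");t,D=arm.camera("top");C=cloud("top",D)
o=np.zeros((600,800,3),np.uint8);o[:480,:400]=cv2.resize(p[100:220,380:480],(400,480),interpolation=2)
o[:300,400:]=cv2.resize(t[150:250,267:400],(400,300),interpolation=2);cv2.imwrite("pics/z1.png",o)
print("lid",top(C,540,730,20,200,47,68));print("crack",top(C,440,570,95,165,24,42));print("tin",top(C,440,570,5,80,24,45))
print(mask(p,(5,190,150),(14,255,255),(390,130,460,200)).sum()//255,pose()[0])
E
```

```text
lid (950, array([634. , 105.4]), array([ 79.6, 118.3]), 1.57, 'zmed', np.float64(57.9))
crack (375, array([503.6, 129.5]), array([ 29.2, 100.3]), 0.013, 'zmed', np.float64(32.1))
tin (306, array([507.5,  43.3]), array([29. , 80.3]), 0.001, 'zmed', np.float64(35.6))
0 [445.36507753 459.99840965 229.1128926 ]
```

View pics/z1.png

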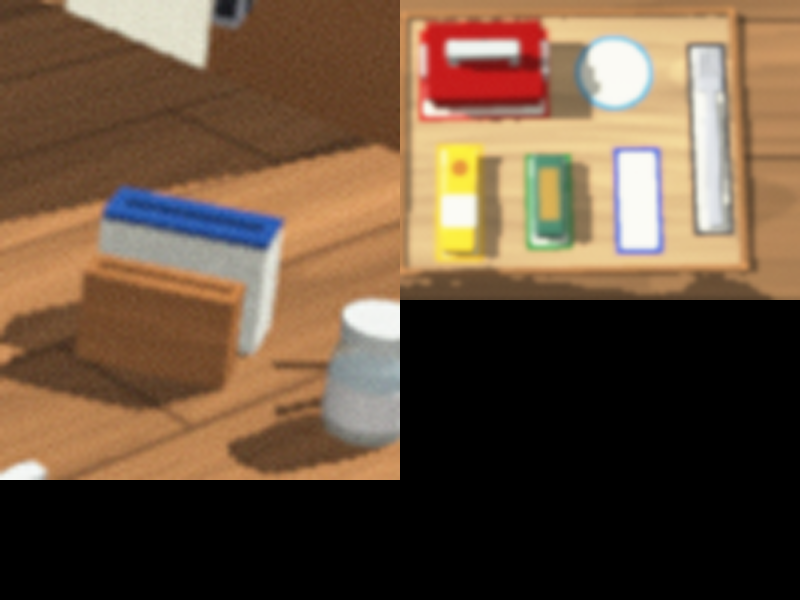

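The card has dropped inside (slot empty at 195,215, nothing orange visible), and the tray is still complete. Handing in.

```bash
python3 -c "
from cell import arm
print(arm.job_done())"
```

```text
the job is handed in; nothing more can be done
None
```

I laid the tray, then posted the card through the slot and handed the job in at about 47 s. The hand-in gives no verdict. The fork, crackers, tin and lunch box were out. The drink and tumbler were not, so their outlines stay empty.

**Last checks from the top camera:**

| Item | Result |
|---|---|
| Crackers | about 2 mm from the outline's centre, in line |
| Tin | about 1 mm from the outline's centre, in line |
| Lunch box | about 3 mm from the outline's centre, in line, lid at the height expected for resting on the tray |
| Fork | inside its outline and centred by eye; its numeric reading is not independent, because the mask also took in the drawn outline |
| Card | no orange left in view, rest and slot both empty |

The gripper was well clear of everything at hand-in. The jam looked unmoved in the last picture. I did not re-measure the bowl or the salt, but the arm never went near them.

**What disagreed or failed:**
- **Tip height:** the camera showed the fingertips about 13 mm above the reported TCP, not 17 mm below it as stated. My first grasp, at the crackers, closed on air because of this. I used the camera-observed tip heights from then on.
- **Tool tilt:** the tool built up about 0.07 rad of tilt over the moves, which I could not correct.
- **Knock:** I saw no sign of the lunch box being knocked.

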